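Park the colorimeter and file the stone specimens with their controls

ROBOT

A 6-joint arm with a two-finger parallel gripper is mounted at the origin on the work surface. World frame = base frame: x ahead of the robot, y to its left, z up, the work surface at z = 0. Lengths are in mm, angles in rad, forces in N, time in s.
With the tool pointing down it reaches from about 350 to 875 mm from the base axis. Payload 4.2 kg.
Tool frame: the origin (TCP) lies midway between the tips of the shut fingers; the grasp point (between the pads) lies 19 mm behind it; y points along the fingers, x is the direction in which the jaws open and shut, and the axes are right-handed (so a half turn about y gives the same grasp; the last joint's range is limited). The gripper opens to 85 mm and grips with 20 to 120 N. Pads are 22 mm wide; open, the fingers measure 114 mm over their backs; the gripper's body (76 mm by 85 mm) begins 54 mm behind the grasp point. The pads swing forward as they close: fully open they stand 13 mm farther back than shut.
Start: joints at [1.495, 0.385, 0.008, 0, -1.194, -0.259], TCP at [205.33, 590.287, 231.312] pointing down, gripper open.
Joint ranges: [-3.14, 3.14], [-1.21, 2.06], [-1.07, 1.41], [-3.16, 2.05], [-2.99, -0.16], [-3.1, 3.1]. Speed limits (rad/s): [2.79, 2.79, 3.14, 3.14, 3.14, 3.14].

INTERFACE

Orientations are given as a unit quaternion [x, y, z, w].
In Python, from bench import read_state, get_image, job_done gives the robot as it stands.
- The arm moves only by the tool play_rows, never from a script. Its argument "series" is a list of rows, each a list of 7 numbers: the shift along the tool's x, y, z in m, then the turn, a rotation vector about the tool's x, y, z in rad, then the finger opening in m, from 0 to 0.0854. In form: [[x, y, z, wx, wy, wz, claw], ...]. A call has 1 to 10 rows; each row shifts and turns the pose as measured when the row begins, along the tool's axes as they then stand; what a row does not reach is not made up. A row lasts 1/10 s, in which the tool goes at most 50 mm and 8.59 degrees, less where a joint would pass 70% of its speed; a pose out of reach is approached as far as the arm can. A call with a gripper value outside its range is refused whole. The fingers move at their own pace and stop on an object; the grip force is fixed at half the most. Time passes only in rows, so rows that do not move let the fingers close. It gives the time, the measured TCP pose, the force and the opening at its end, in the units of the state.
- read_state(): the state, without advancing time (a new reading comes with each control period).
- get_image(name): name is "scene" or "top" or "wrist"; returns a dict with "color" (420x560x3 uint8, red, green, blue), "intrinsics" (3x3 intrinsics, pixels), "origin" and "orientation" of the camera in the world. Camera axes: x right, y down, z forward; pixel columns grow to the right and rows downward; lengths in mm; the calibration is good to about 2 mm. A picture is of the moment at which its call begins. There is no depth.
- job_done(): hands the job in, once; it reports no verdict.
The state is a dict: "clock": time; "joints": joint angles; "joint_vel": joint speeds; "joint_efforts": joint torques, N m; "position": TCP position; "ee_rot": TCP orientation; "contact_force": force on the tool from outside, world axes, zero at the start; "wrist_torque": the same for the moment, N m; "gripper_width": finger opening in mm.
Only numpy, scipy, OpenCV 4.12 (cv2) and the standard library are available. Lean on these libraries where they do the work, as an engineer would, in place of code of your own. Each camera call takes 0.05 s, during which the arm holds its last target. There are 200 camera calls.

TASK

The colour series is finished, so clear the measuring table. First, before moving any of the stones, park the colorimeter upright on its white calibration base so that its foot stands flat inside the rim; then lay each of the three stone specimens flat and square inside the black outline of the tray whose bonded control slice is the same stone. Set everything down without dropping it, and leave the marker pen and the caliper where they are.

Things in the scene. Friction and masses are not known exactly. Their poses are not given: they have to be found in the camera images.
- colorimeter: cream hand-held colorimeter standing upright, 202 mm tall, about 0.45 kg: round foot 56 mm wide, slim barrel, box-like head 98 mm (its x) by 56 mm (its y) with a dark display on top. Origin: centre of the foot's underside; z up. Grip the head from above by its flat upright sides, 56 mm apart across y, over the barrel axis: there flat from 156 to 189 mm above the origin (top at 195)
- specimen_brick: loose sawn stone specimen, brick-red: plain block 60 mm (its x) by 40 mm (its y), 30 mm high, about 0.17 kg. Origin: centre of its underside, z up. Best gripped across the 40 mm width
- specimen_slate: loose sawn stone specimen, slate, dark blue-grey: plain block 60 mm (its x) by 40 mm (its y), 30 mm high, about 0.17 kg. Origin: centre of its underside, z up. Best gripped across the 40 mm width
- specimen_sandstone: loose sawn stone specimen, sandstone, ochre yellow: plain block 60 mm (its x) by 40 mm (its y), 30 mm high, about 0.17 kg. Origin: centre of its underside, z up. Best gripped across the 40 mm width
- calibration_base: the colorimeter's calibration base, fixed: dark-grey round base 96 mm wide with a recess 76 mm wide, white disc on its floor 6 mm above the table, and a rim whose top is 13 mm above the table. Origin: its centre at table level, z up. The colorimeter's foot stands in the recess; its turn does not matter
- tray_brick: fixed white tray, 140 mm (its x) by 110 mm (its y), with a bonded control slice of stone (brick-red), 20 by 60 mm, at its -x end and a black outline, 76 mm (x) by 56 mm (y), on its floor. Origin: outline's centre at table level. Floor 4 mm, wall and slice tops 14 mm above the table; walls at x -85 and +55, y +-55 mm; slice centre x -67 mm. The specimen's length goes along x
- tray_slate: fixed white tray, 140 mm (its x) by 110 mm (its y), with a bonded control slice of stone (slate, dark blue-grey), 20 by 60 mm, at its -x end and a black outline, 76 mm (x) by 56 mm (y), on its floor. Origin: outline's centre at table level. Floor 4 mm, wall and slice tops 14 mm above the table; walls at x -85 and +55, y +-55 mm; slice centre x -67 mm. The specimen's length goes along x
- tray_sandstone: fixed white tray, 140 mm (its x) by 110 mm (its y), with a bonded control slice of stone (sandstone, ochre yellow), 20 by 60 mm, at its -x end and a black outline, 76 mm (x) by 56 mm (y), on its floor. Origin: outline's centre at table level. Floor 4 mm, wall and slice tops 14 mm above the table; walls at x -85 and +55, y +-55 mm; slice centre x -67 mm. The specimen's length goes along x
- marker_pen: bystander: dark blue marker pen lying on the table in the middle of the work, 137 mm along its x, 19 mm thick; origin under its middle
- caliper: bystander: steel digital caliper lying flat on the table between the targets, 230 mm along its x, jaws and black display box towards -x, 14 mm high; origin under the middle of its beam

How it is judged (in metres and radians):
On the way, in this order (a step that is already met when the one before it is completed fails the run):
1. the colorimeter stands released, upright inside the rim of the calibration base, and no specimen has yet been moved (by more than 30 mm) (horizontal distance between colorimeter and calibration_base below 0.012 m and angle between colorimeter's own z axis and vertical below 0.06 rad and z of colorimeter in the frame of calibration_base between 0.003 and 0.0095 m and linear speed of colorimeter below 0.02 m/s and contact force between colorimeter and the fingers below 0.1 N and distance of each of specimen_brick, specimen_slate, specimen_sandstone from where it was at the start of the episode below 0.03 m), for 0.2 s.
2. all three specimens lie in the outlines of their own trays (horizontal distance between specimen_brick and tray_brick below 0.012 m and angle between the x axis of specimen_brick and the x axis of tray_brick, either way round below 0.21 rad and angle between each of specimen_brick, specimen_slate, specimen_sandstone's own z axis and vertical below 0.08 rad and z of specimen_brick in the frame of tray_brick between 0.001 and 0.0075 m and horizontal distance between specimen_slate and tray_slate below 0.012 m and angle between the x axis of specimen_slate and the x axis of tray_slate, either way round below 0.21 rad and z of specimen_slate in the frame of tray_slate between 0.001 and 0.0075 m and horizontal distance between specimen_sandstone and tray_sandstone below 0.012 m and angle between the x axis of specimen_sandstone and the x axis of tray_sandstone, either way round below 0.21 rad and z of specimen_sandstone in the frame of tray_sandstone between 0.001 and 0.0075 m), for 0.2 s.
At the end, for the whole second after the job is handed in: Colorimeter upright (3.5 degrees) on the floor of the base's recess, within 12 mm of its centre. Each specimen flat on the floor of the tray of its own stone, within 12 mm of the outline's centre and 12 degrees of its length, either way round. All released and at rest (all of step 2 and horizontal distance between colorimeter and calibration_base below 0.012 m and angle between colorimeter's own z axis and vertical below 0.06 rad and z of colorimeter in the frame of calibration_base between 0.003 and 0.0095 m and linear speed of each of colorimeter, specimen_brick, specimen_slate, specimen_sandstone below 0.02 m/s and contact force between each of colorimeter, specimen_brick, specimen_slate, specimen_sandstone and the fingers below 0.1 N); the robot touches nothing.
It fails at once if the colorimeter is tipped more than 30 degrees (angle between colorimeter's own z axis and vertical above 0.52 rad).
It fails at once if the colorimeter or a specimen is dropped: faster than 0.7 m/s (a fall of 25 mm) out of the gripper ((contact force between colorimeter and the fingers below 0.05 N and linear speed of colorimeter above 0.7 m/s) or (contact force between specimen_brick and the fingers below 0.05 N and linear speed of specimen_brick above 0.7 m/s) or (contact force between specimen_slate and the fingers below 0.05 N and linear speed of specimen_slate above 0.7 m/s) or (contact force between specimen_sandstone and the fingers below 0.05 N and linear speed of specimen_sandstone above 0.7 m/s)).
It fails at once if the marker pen is shifted by more than 25 mm (distance of marker_pen from where it was at the start of the episode above 0.025 m).
It fails at once if the caliper is shifted by more than 25 mm (distance of caliper from where it was at the start of the episode above 0.025 m).
It also fails if it takes over 106 s, if anything falls off the work surface, if the arm or the gripper's body presses on something with over 40 N, if the wrist force passes 120 N, or if a joint passes its speed limit or range.

## Working session

There is one attempt and no reset: what is moved stays moved. The work goes in short steps, Python scripts to look and compute and a tool call to move; the robot and the scene stay as the last step left them, time stands still between calls to the robot, and variables do not carry over. Pictures are saved under pics/ and viewed, about 12 in all and at most 16, crops included, and the job is handed in when it is done.

Besides the shell and the picture viewer there is one more tool, called as a command line: name --pt "numbers of a row" for each row, then --argument value for the rest. play_rows: Moves the arm, as the interface text tells. Its arguments: {"type":"object","properties":{"series":{"type":"array","items":{"type":"array","items":{"type":"number"}}}},"required":["series"]}

```bash
ls; mkdir -p pics; cat > h.py <<'E'
import numpy as np, cv2
from scipy.spatial.transform import Rotation as R
from bench import read_state, get_image, job_done
def grab(n,f):
    d=get_image(n); cv2.imwrite('pics/'+f+'.png',d['color'][:,:,::-1])
    np.savez('pics/'+f+'.npz',**{k:np.array(v) for k,v in d.items()}); return d
def load(f): return dict(np.load('pics/'+f+'.npz'))
def ray(d,px,z):
    px=np.atleast_2d(np.array(px,float)); K=np.array(d['intrinsics']); Rm=R.from_quat(d['orientation']).as_matrix(); o=np.array(d['origin'])
    v=np.c_[px,np.ones(len(px))]@np.linalg.inv(K).T@Rm.T
    return o+v*((z-o[2])/v[:,2])[:,None]
E
python3 - <<'E'
from h import *
s=read_state(); print(s['position'],s['ee_rot'],s['gripper_width'],s['clock'])
print(R.from_quat(s['ee_rot']).as_matrix().round(3))
for n in('top','scene'):
    d=grab(n,n+'0'); print(n,d['origin'],R.from_quat(d['orientation']).as_matrix().round(3).tolist(),d['intrinsics'])
E
```

```text
pics
[205.13468929 589.74826043 230.2052862 ] [ 0.41028018 -0.57587256  0.57682834 -0.40903549] 85.49842669791727 0.0
[[-0.329 -0.001  0.944]
 [-0.944 -0.002 -0.329]
 [ 0.002 -1.     0.   ]]
top [ 432.48981836   -1.96050917 1213.48963117] [[-0.025, -0.995, 0.093], [-1.0, 0.023, -0.018], [0.016, -0.094, -0.995]] [[447.55928392   0.         279.33537398]
 [  0.         447.55928392 208.16969437]
 [  0.           0.           1.        ]]
scene [ 867.54887555 -421.72017202  772.42788509] [[0.806, 0.487, -0.336], [0.592, -0.659, 0.464], [0.005, -0.573, -0.819]] [[405.85502952   0.         279.72754303]
 [  0.         405.85502952 213.58674414]
 [  0.           0.           1.        ]]
```

View pics/top0.png

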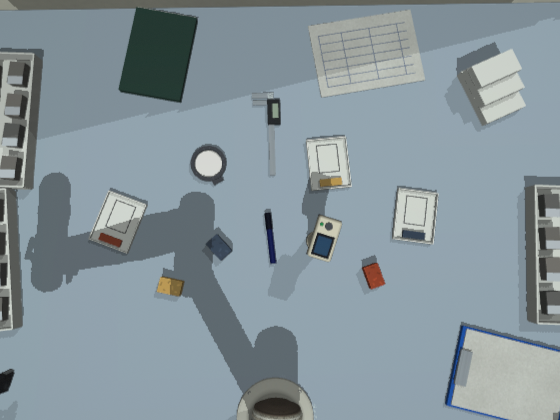

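View pics/scene0.png

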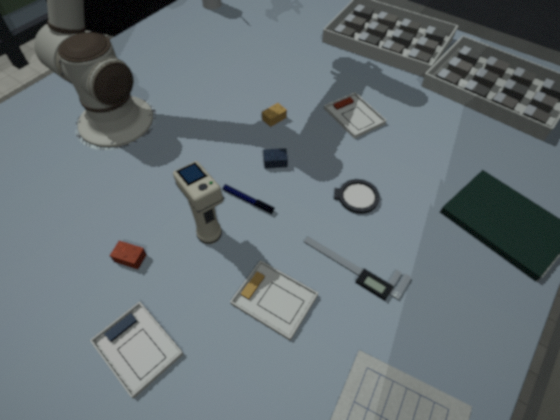

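The top view shows:
- **Colorimeter head:** (323,238)
- **Base:** (209,163)
- **Trays:** brick (119,221), sandstone (329,163), slate (415,215)
- **Specimens:** slate (219,247), sandstone (170,286), brick (374,276)
- **Pen:** (270,237)
- **Caliper:** (271,135)

The scene view agrees with this layout. Next I'll measure from the top view.

```bash
cat > m.py <<'E'
from h import *
d=load('top0'); im=d['color']; hsv=cv2.cvtColor(im,cv2.COLOR_RGB2HSV); S=4
big=cv2.resize(im[100:310,80:450],None,fx=2,fy=2,interpolation=cv2.INTER_CUBIC)[:,:,::-1].copy()
def rect(name,c,r,fn,z):
    x0,y0=c[0]-r,c[1]-r; crop=cv2.resize(im[y0:c[1]+r,x0:c[0]+r],None,fx=S,fy=S,interpolation=cv2.INTER_CUBIC)
    m=fn(cv2.cvtColor(crop,cv2.COLOR_RGB2HSV).astype(int)).astype(np.uint8)
    cs,_=cv2.findContours(m,cv2.RETR_EXTERNAL,cv2.CHAIN_APPROX_NONE); k=max(cs,key=cv2.contourArea)
    px=(k.reshape(-1,2)+.5)/S-.5+[x0,y0]
    P=ray(d,px,z)[:,:2].astype(np.float32); b=cv2.minAreaRect(P); q=cv2.boxPoints(b)
    e=max((q[1]-q[0],q[2]-q[1]),key=np.linalg.norm); a=np.degrees(np.arctan2(e[1],e[0]))
    print(name,'c',np.round(b[0],1),'size',np.round(b[1],1),'long ang',round(a,1))
    cv2.polylines(big,[((px-[80,100]+.5)*2).astype(int)],True,(0,255,0),1)
H=lambda h:h[...,0]; 
rect('brick',(374,276),20,lambda h:((h[...,0]<12)|(h[...,0]>170))&(h[...,1]>130)&(h[...,2]>50),30)
rect('sand',(170,286),20,lambda h:(h[...,0]>12)&(h[...,0]<32)&(h[...,1]>110)&(h[...,2]>40),30)
rect('slate',(219,247),20,lambda h:(h[...,2]<75),30)
rect('head',(323,238),32,lambda h:(h[...,1]<90)&(h[...,0]<60)&(h[...,2]>130),190)
rect('pen',(270,237),32,lambda h:((h[...,1]>110)&(h[...,2]<110))|(h[...,2]<50),12)
rect('base',(209,163),24,lambda h:(h[...,2]<90),13)
rect('disc',(209,163),24,lambda h:(h[...,1]<40)&(h[...,2]>150),6)
for n,c in(('tbrick',(119,221)),('tsand',(329,163)),('tslate',(415,215))):
    rect(n,c,36,lambda h:(h[...,1]<55)&(h[...,2]>120),14)
rect('slB',(110,240),18,lambda h:((h[...,0]<12)|(h[...,0]>170))&(h[...,1]>130),14)
rect('slS',(331,182),18,lambda h:(h[...,0]>10)&(h[...,0]<32)&(h[...,1]>110),14)
rect('slT',(413,235),16,lambda h:(h[...,2]<80),14)
cv2.imwrite('pics/m.png',big)
E
python3 m.py
```

```text
brick c [ 360.2 -265.1] size [60.  42.1] long ang 17.7
sand c [347.1 266.4] size [62.  39.8] long ang 77.1
slate c [454.4 160.6] size [18.7 21.7] long ang -46.0
head c [ 456.  -121.8] size [54.2 96.6] long ang -19.4
pen c [467.    3.5] size [135.   15.9] long ang 5.2
base c [669.7 167.3] size [ 95.8 102.6] long ang -12.5
disc c [674.3 167.2] size [71.6 70.6] long ang 88.7
tbrick c [527.2 408.5] size [193.8 182.8] long ang 88.7
tsand c [ 667.4 -161.5] size [197.2 199.3] long ang -1.6
tslate c [ 519.9 -389.1] size [200.3 194.7] long ang 88.6
slB c [472.  429.2] size [59.4 17.8] long ang 67.9
slS c [ 613.6 -163.7] size [19.1 58.5] long ang -85.2
slT c [ 469.  -353.2] size [ 5.1 19.3] long ang -11.1
```

View pics/m.png

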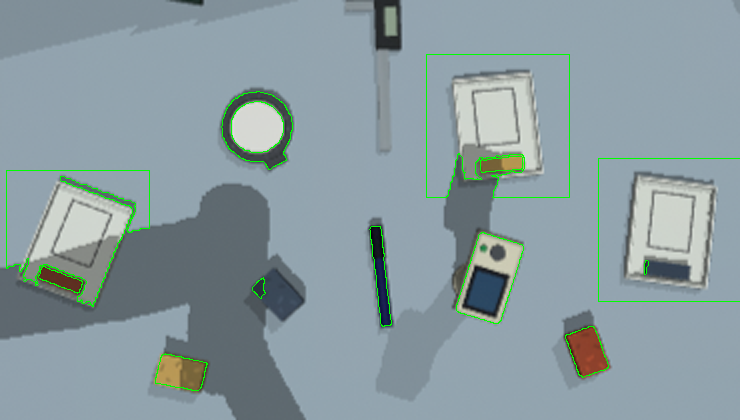

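```bash
cat > m2.py <<'E'
from h import *
d=load('scene0'); im=d['color']
print('foot approx',ray(d,[[208,233]],4).round(1), 'head px191,181',ray(d,[[197,185]],195).round(1))
cv2.imwrite('pics/foot.png',np.hstack([cv2.resize(im[155:255,160:240],None,fx=5,fy=5,interpolation=cv2.INTER_CUBIC),cv2.resize(load('top0')['color'][210:270,295:350],(400,500),interpolation=cv2.INTER_CUBIC)])[:,:,::-1])
t=load('top0'); g=cv2.cvtColor(t['color'],cv2.COLOR_RGB2GRAY); S=4
for n,c,z in(('tbrick',(121,216),4),('tsand',(327,159),4),('tslate',(415,210),4)):
    r=24; x0,y0=c[0]-r,c[1]-r
    G=cv2.resize(g[y0:y0+2*r,x0:x0+2*r],None,fx=S,fy=S,interpolation=cv2.INTER_CUBIC)
    m=(cv2.adaptiveThreshold(G,255,cv2.ADAPTIVE_THRESH_MEAN_C,cv2.THRESH_BINARY,31,-0 or 6))
    n_,lab,st,ce=cv2.connectedComponentsWithStats(m,connectivity=4)
    k=lab[r*S,r*S]; cs,_=cv2.findContours((lab==k).astype(np.uint8),cv2.RETR_EXTERNAL,cv2.CHAIN_APPROX_NONE)
    px=(max(cs,key=len).reshape(-1,2)+.5)/S-.5+[x0,y0]; P=ray(t,px,z)[:,:2].astype(np.float32); b=cv2.minAreaRect(P); q=cv2.boxPoints(b)
    e=max((q[1]-q[0],q[2]-q[1]),key=np.linalg.norm)
    print(n,np.round(b[0],1),np.round(b[1],1),round(np.degrees(np.arctan2(e[1],e[0])),1))
E
python3 m2.py
```

```text
foot approx [[ 454.5 -124.2    4. ]] head px191,181 [[ 471.4 -132.9  195. ]]
tbrick [533.4 404.7] [53.9 72.9] -22.3
tsand [ 680.8 -159.4] [72.  52.2] 5.1
tslate [ 531.1 -393.5] [51.6 71.6] -8.9
```

View pics/foot.png

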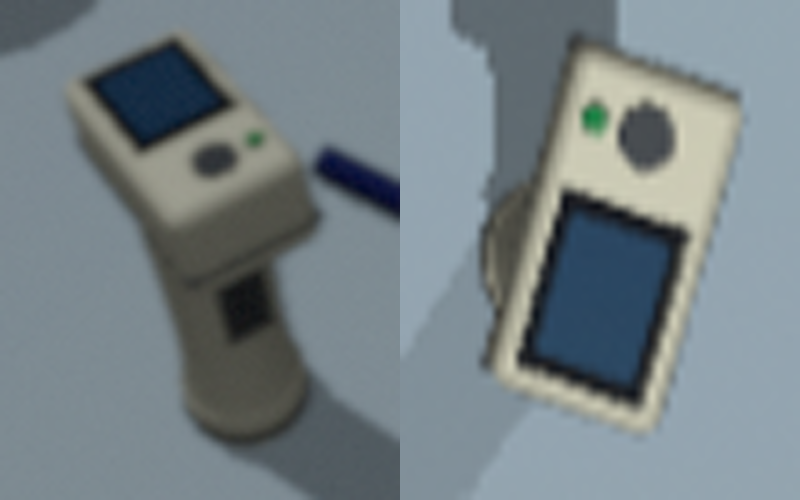

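Trays are solid: inner outline about 72x52, as it should be. The foot at (455,-124) agrees with the head centre, and the current jaw direction already suits the head. I'll write a planner that prints the shifts in tool axes.

```bash
cat > p.py <<'E'
from h import *; import sys
# usage: p.py x y z yawdeg|- step_mm : rows from present pose (yaw = world angle of tool x, mod 180), turning evenly
def plan(x,y,z,yaw,step):
    s=read_state(); p=np.array(s['position']); M=R.from_quat(s['ee_rot']).as_matrix()
    yw=np.degrees(np.arctan2(M[1,0],M[0,0]))
    dy=0 if yaw=='-' else (float(yaw)-yw+90)%180-90
    y1=np.radians(yw+dy); X=np.array([np.cos(y1),np.sin(y1),0]); Y=np.array([0,0,-1.])
    Mt=np.c_[X,Y,np.cross(X,Y)]; rv=R.from_matrix(M.T@Mt).as_rotvec(); D=np.array([x,y,z])-p
    n=int(max(1,np.ceil(np.linalg.norm(D)/step),np.ceil(np.linalg.norm(rv)/.14)))
    print('t',round(s['clock'],1),'at',p.round(1),'yaw',round(yw,1),'w',round(s['gripper_width'],1),'F',np.round(s['contact_force'],1),'j6',round(s['joints'][5],2),'n',n,'turn',rv.round(3),'y1',round(np.degrees(y1),1))
    print('per row first:',(M.T@D/n/1000).round(4),'turn/row',(rv/n).round(3))
    if np.linalg.norm(rv)>.05:
        for i in range(n):
            Mi=M@R.from_rotvec(rv*i/n).as_matrix(); print((Mi.T@D/n/1000).round(3).tolist(),(rv/n).round(3).tolist())
if __name__=='__main__':
    a=sys.argv; plan(*map(float,a[1:4]),a[4],float(a[5]))
E
python3 p.py 455 -123 235 70.6 45
```

```text
t 0.1 at [205.2 589.8 230.3] yaw -109.2 w 85.3 F [-0.9 -0.2  0.6] j6 -0.26 n 17 turn [-0.     0.004  0.002] y1 -109.4
per row first: [ 0.0348 -0.0002  0.0277] turn/row [-0.  0.  0.]
```

play_rows --pt "0.035 0 0.028 0 0 0 0.085" --pt "0.035 0 0.028 0 0 0 0.085" --pt "0.035 0 0.028 0 0 0 0.085" --pt "0.035 0 0.028 0 0 0 0.085" --pt "0.035 0 0.028 0 0 0 0.085" --pt "0.035 0 0.028 0 0 0 0.085" --pt "0.035 0 0.028 0 0 0 0.085" --pt "0.035 0 0.028 0 0 0 0.085" --pt "0.035 0 0.028 0 0 0 0.085" --pt "0.035 0 0.028 0 0 0 0.085"

```text
clock: 1.1
position: [356.0, 153.8, 226.7]
ee_rot: [0.415, -0.572, 0.576, -0.41]
contact_force: [0.4, 0.4, -0.0]
gripper_width: 84.9
```

```bash
python3 p.py 455 -123 235 70.6 40
```

```text
t 1.1 at [356.  153.8 226.7] yaw -108.6 w 84.9 F [ 0.4  0.4 -0. ] j6 0.41 n 8 turn [-0.     0.013  0.01 ] y1 -109.4
per row first: [ 0.0288 -0.0007  0.0228] turn/row [-0.     0.002  0.001]
```

play_rows --pt "0.029 -0.002 0.023 0 0.003 0.002 0.085" --pt "0.029 -0.002 0.023 0 0.003 0.002 0.085" --pt "0.029 -0.002 0.023 0 0.003 0.002 0.085" --pt "0.029 -0.002 0.023 0 0.003 0.002 0.085" --pt "0.029 -0.001 0.023 0 0.002 0.001 0.085" --pt "0.029 -0.001 0.023 0 0.002 0.001 0.085" --pt "0.029 -0.001 0.023 0 0 0 0.085" --pt "0.027 0 0.022 0 0 0 0.085"

```text
clock: 1.9
position: [452.4, -137.8, 238.1]
ee_rot: [-0.407, 0.579, -0.578, 0.407]
contact_force: [-0.4, 1.2, 0.8]
gripper_width: 84.6
```

```bash
python3 -c "
from h import *
d=grab('wrist','w1');print(d['origin'],R.from_quat(d['orientation']).as_matrix().round(2).tolist(),d['intrinsics'][0])"; python3 p.py 455 -123 151 70.6 20
```

```text
[ 528.01086871 -163.12586434  381.35352792] [[-0.34, -0.9, -0.29], [-0.94, 0.32, 0.11], [-0.0, 0.31, -0.95]] [298.5714825    0.         285.09921588]
t 1.9 at [ 453.9 -141.   237.8] yaw -109.8 w 85.1 F [ 3.7 -3.5  1.6] j6 1.18 n 5 turn [ 0.    -0.007  0.001] y1 -109.4
per row first: [-0.0035  0.0174 -0.001 ] turn/row [ 0.    -0.001  0.   ]
```

View pics/w1.png

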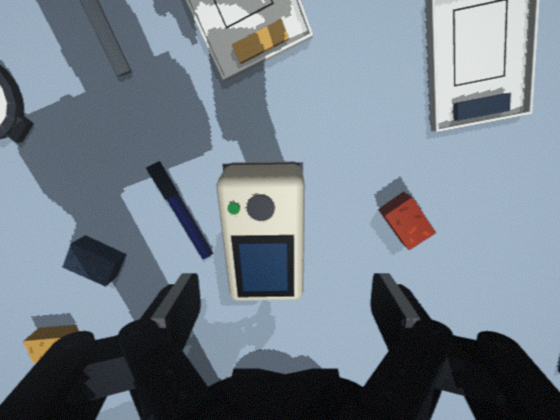

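The wrist view shows the head centred left of the finger midline (columns 220–304), because the arm overshot in y. I'll check the head's position with rays.

```bash
python3 -c "
from h import *
d=load('w1');hsv=cv2.cvtColor(d['color'],cv2.COLOR_RGB2HSV)
print(ray(d,[[220,182],[304,182],[302,298],[232,298]],195).round(1)[:,:2].tolist())
print(ray(d,[[243,155]],0).round(1))"; python3 p.py 455 -123 238 70.6 20
```

```text
[[506.9, -111.6], [489.0, -161.6], [409.3, -133.3], [426.3, -85.9]]
[[506.7 -98.6   0. ]]
t 1.9 at [ 453.9 -141.   237.8] yaw -109.8 w 85.1 F [ 3.7 -3.5  1.6] j6 1.18 n 1 turn [ 0.    -0.007  0.001] y1 -109.4
per row first: [-0.0173 -0.0002 -0.0051] turn/row [ 0.    -0.007  0.001]
```

play_rows --pt "-0.012 0 -0.003 0 0 0 0.085" --pt "-0.005 0 -0.001 0 0 0 0.085" --pt "0 0 0 0 0 0 0.085" --pt "0 0 0 0 0 0 0.085"

```text
clock: 2.35
position: [455.1, -123.3, 236.2]
ee_rot: [-0.407, 0.58, -0.578, 0.404]
contact_force: [-0.6, -0.7, 0.9]
gripper_width: 85.1
```

```bash
python3 p.py 455 -123 151 70.6 18
```

```text
t 2.4 at [ 455.1 -123.3  236.2] yaw -110.0 w 85.1 F [-0.6 -0.7  0.9] j6 1.14 n 5 turn [ 0.004 -0.01   0.001] y1 -109.4
per row first: [-0.0001  0.017   0.    ] turn/row [ 0.001 -0.002  0.   ]
```

play_rows --pt "0 0.02 0 0.001 -0.003 0 0.085" --pt "0 0.022 0 0.001 -0.003 0 0.085" --pt "0 0.022 0 0.001 -0.003 0 0.085" --pt "0 0.015 0 0 0 0 0.085" --pt "0 0.005 0 0 0 0 0.085" --pt "0 0 0 0 0 0 0.085"

```text
clock: 2.95
position: [455.7, -118.9, 152.1]
ee_rot: [0.41, -0.574, 0.576, -0.413]
contact_force: [0.0, 0.5, 0.0]
gripper_width: 85.0
```

```bash
python3 p.py 455 -123 151 70.6 18
```

```text
t 3.0 at [ 455.7 -118.9  152.1] yaw -108.9 w 85.0 F [0.  0.5 0. ] j6 1.15 n 1 turn [-0.005  0.009 -0.001] y1 -109.4
per row first: [0.0041 0.0011 0.0006] turn/row [-0.005  0.009 -0.001]
```

Good height, with a 4 mm shift along x still to make. Then close.

play_rows --pt "0.004 0 0 0 0.006 0 0.085" --pt "0 0 0 0 0 0 0.07" --pt "0 0 0 0 0 0 0.05" --pt "0 0 0 0 0 0 0.045" --pt "0 0 0 0 0 0 0.045" --pt "0 0 0 0 0 0 0.045" --pt "0 0 0 0 0 0 0.045"

```text
clock: 3.65
position: [455.8, -122.6, 154.8]
ee_rot: [0.407, -0.574, 0.579, -0.413]
contact_force: [0.3, 0.9, -0.8]
gripper_width: 55.6
```

```bash
python3 p.py 455 -123 195 - 15
```

```text
t 3.6 at [ 455.8 -122.6  154.8] yaw -109.2 w 55.6 F [ 0.3  0.9 -0.8] j6 1.15 n 3 turn [-0.01  -0.    -0.003] y1 -109.2
per row first: [ 0.0002 -0.0134 -0.0001] turn/row [-0.003 -0.    -0.001]
```

play_rows --pt "0 -0.005 0 0 0 0 0.045" --pt "0 -0.01 0 0 0 0 0.045" --pt "0 -0.014 0 0 0 0 0.045" --pt "0 -0.012 0 0 0 0 0.045" --pt "0 -0.006 0 0 0 0 0.045" --pt "0 0 0 0 0 0 0.045"

```text
clock: 4.25
position: [452.9, -122.3, 203.4]
ee_rot: [0.408, -0.576, 0.577, -0.411]
contact_force: [-0.5, 0.6, -3.9]
gripper_width: 55.7
```

```bash
python3 p.py 674 167 203 - 26
```

```text
t 4.2 at [ 452.9 -122.3  203.4] yaw -109.3 w 55.7 F [-0.5  0.6 -3.9] j6 1.15 n 15 turn [-0.004 -0.    -0.002] y1 -109.3
per row first: [-0.0231  0.0001  0.0076] turn/row [-0. -0. -0.]
```

Lifted: the wrist reads about 4 N, which matches 0.45 kg.

play_rows --pt "-0.012 0 0.004 0 0 0 0.045" --pt "-0.02 0 0.006 0 0 0 0.045" --pt "-0.026 0 0.009 0 0 0 0.045" --pt "-0.028 0 0.009 0 0 0 0.045" --pt "-0.028 0 0.009 0 0 0 0.045" --pt "-0.028 0 0.009 0 0 0 0.045" --pt "-0.028 0 0.009 0 0 0 0.045" --pt "-0.028 0 0.009 0 0 0 0.045" --pt "-0.028 0 0.009 0 0 0 0.045" --pt "-0.028 0 0.009 0 0 0 0.045"

```text
clock: 5.25
position: [617.1, 101.1, 195.8]
ee_rot: [-0.41, 0.579, -0.576, 0.405]
contact_force: [0.2, -0.6, -3.8]
gripper_width: 55.2
```

```bash
python3 p.py 674 167 203 70.7 22
```

```text
t 5.2 at [617.1 101.1 195.8] yaw -109.5 w 55.2 F [ 0.2 -0.6 -3.8] j6 0.81 n 4 turn [ 0.008 -0.004  0.003] y1 -109.3
per row first: [-0.0203 -0.0019  0.0079] turn/row [ 0.002 -0.001  0.001]
```

play_rows --pt "-0.022 -0.001 0.008 0.002 0 0 0.045" --pt "-0.018 -0.001 0.007 0.002 0 0 0.045" --pt "-0.011 0 0.005 0.002 0 0 0.045" --pt "-0.006 0 0.002 0 0 0 0.045" --pt "0 0 0 0 0 0 0.045" --pt "0 0 0 0 0 0 0.045"

```text
clock: 5.85
position: [658.2, 155.2, 189.0]
ee_rot: [-0.414, 0.578, -0.576, 0.404]
contact_force: [0.2, -0.3, -3.9]
gripper_width: 55.3
```

```bash
python3 -c "
from h import *
d=grab('scene','s2');t=grab('top','t2');w=grab('wrist','w2')
cv2.imwrite('pics/c2.png',np.hstack([cv2.resize(d['color'][60:260,250:450],(400,400)),cv2.resize(w['color'],(400,400))])[:,:,::-1])"; python3 p.py 674 167 175 70.7 10
```

```text
t 6.0 at [658.4 154.9 189.8] yaw -109.3 w 55.2 F [ 0.1 -0.1 -3.4] j6 0.76 n 3 turn [ 0.01  -0.001  0.009] y1 -109.3
per row first: [-0.0056  0.0048  0.0036] turn/row [ 0.003 -0.     0.003]
```

View pics/c2.png

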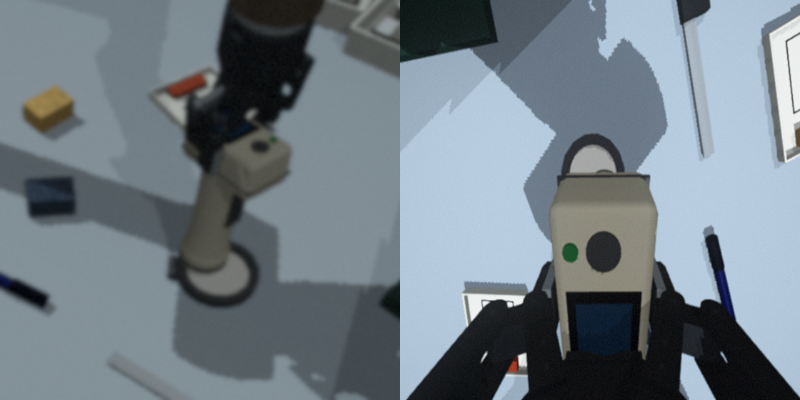

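The foot hangs about 35 mm up and 17 mm short of the base centre. I'll correct that and remove the small 0.02 rad tilt.

play_rows --pt "-0.008 0 0.005 0.005 0 0.003 0.045" --pt "-0.006 0 0.004 0.005 0 0.003 0.045" --pt "-0.003 0 0.002 0.005 0 0.003 0.045" --pt "0 0.005 0 0.003 0 0.001 0.045" --pt "0 0.006 0 0 0 0 0.045" --pt "0 0 0 0 0 0 0.045" --pt "0 0 0 0 0 0 0.045"

```text
clock: 6.7
position: [675.4, 167.0, 178.5]
ee_rot: [0.406, -0.575, 0.58, -0.411]
contact_force: [0.0, 0.1, -3.2]
gripper_width: 55.7
```

```bash
python3 p.py 674 167 164 70.7 10
python3 -c "
from h import *
d=grab('scene','s3');cv2.imwrite('pics/s3c.png',cv2.resize(d['color'][130:230,310:410],(600,600),interpolation=cv2.INTER_CUBIC)[:,:,::-1])
K=d['intrinsics'];Rm=R.from_quat(d['orientation']).as_matrix()
for p in [(674,167,6),(674,167,25)]:
  c=np.array(K)@(Rm.T@(np.array(p)-d['origin']));c=c/c[2];print((c[:2]-[310,130])*6)"
```

```text
t 6.7 at [675.4 167.  178.5] yaw -109.4 w 55.7 F [ 0.   0.1 -3.2] j6 0.75 n 2 turn [-0.01  -0.002 -0.003] y1 -109.3
per row first: [ 0.0002  0.0072 -0.0008] turn/row [-0.005 -0.001 -0.001]
[294.74671639 393.93628239]
[302.76737026 364.27594686]
```

View pics/s3c.png

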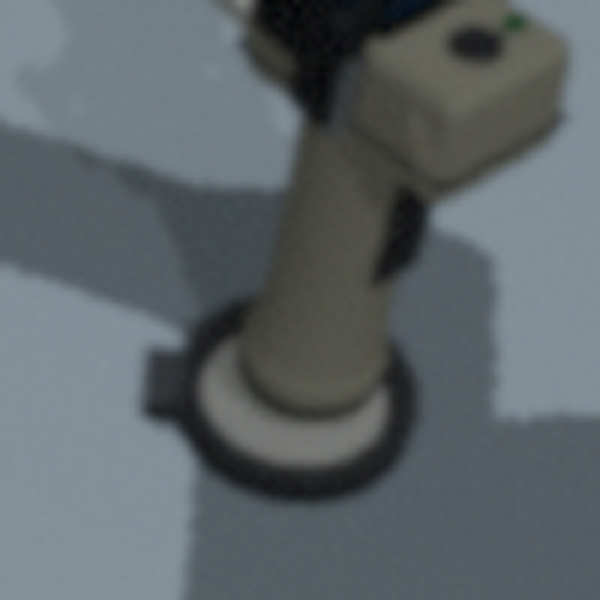

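The foot sits about 5 mm to the image right of the disc centre (317 against a predicted 302). I'll correct that and lower gently.

play_rows --pt "0.003 0.001 -0.002 0 0 0 0.045" --pt "0.0015 0.004 -0.001 0 0 0 0.045" --pt "0 0.005 0 0 0 0 0.045" --pt "0 0.003 0 0 0 0 0.045" --pt "0 0.002 0 0 0 0 0.045" --pt "0 0 0 0 0 0 0.045" --pt "0 0 0 0 0 0 0.045"

```text
clock: 7.45
position: [670.6, 163.2, 162.0]
ee_rot: [0.406, -0.575, 0.58, -0.411]
contact_force: [-0.6, -0.4, -3.2]
gripper_width: 55.5
```

```bash
python3 p.py 671 164 160.8 - 10
python3 -c "
from h import *
d=grab('scene','s4');cv2.imwrite('pics/s4c.png',cv2.resize(d['color'][130:230,310:410],(600,600),interpolation=cv2.INTER_CUBIC)[:,:,::-1])"
```

```text
t 7.5 at [670.6 163.2 162. ] yaw -109.5 w 55.5 F [-0.6 -0.4 -3.2] j6 0.75 n 1 turn [-0.01  -0.    -0.002] y1 -109.5
per row first: [-0.0009  0.0012  0.0001] turn/row [-0.01  -0.    -0.002]
```

play_rows --pt "0 0.001 0 0 0 0 0.045" --pt "0 0.001 0 0 0 0 0.045" --pt "0 0 0 0 0 0 0.045"

```text
clock: 7.8
position: [671.1, 163.3, 161.0]
ee_rot: [0.405, -0.575, 0.58, -0.412]
contact_force: [0.4, -0.9, -4.1]
gripper_width: 55.2
```

```bash
python3 p.py 671 164 160.8 - 10
```

```text
t 7.8 at [671.1 163.3 161. ] yaw -109.4 w 55.2 F [ 0.4 -0.9 -4.1] j6 0.75 n 1 turn [-0.011 -0.    -0.003] y1 -109.4
per row first: [-0.0006  0.0002 -0.0003] turn/row [-0.011 -0.    -0.003]
```

View pics/s4c.png

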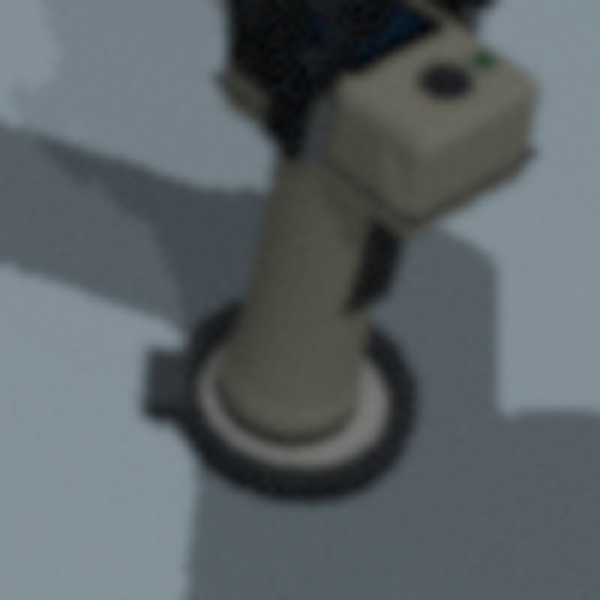

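The foot is centred in the disc: columns 217–362 give 290 against the disc's 295, so about 2 mm off. There's no contact yet, so I'll ease down.

play_rows --pt "0 0.001 0 0 0 0 0.045" --pt "0 0.001 0 0 0 0 0.045" --pt "0 0 0 0 0 0 0.045"

```text
clock: 8.1
position: [671.3, 163.3, 161.0]
ee_rot: [0.405, -0.574, 0.58, -0.412]
contact_force: [-1.0, -0.1, -2.9]
gripper_width: 55.4
```

play_rows --pt "0 0.003 0 0 0 0 0.045" --pt "0 0.002 0 0 0 0 0.045"

```text
clock: 8.3
position: [671.9, 163.1, 160.9]
ee_rot: [0.404, -0.573, 0.581, -0.413]
contact_force: [-2.6, 0.6, 4.9]
gripper_width: 55.1
```

Contact: the force went from -3.9 to +4.9 N with z held at 161. Releasing.

play_rows --pt "0 0 0 0 0 0 0.045" --pt "0 0 0 0 0 0 0.058" --pt "0 0 0 0 0 0 0.062" --pt "0 0 0 0 0 0 0.07" --pt "0 0 0 0 0 0 0.085" --pt "0 0 0 0 0 0 0.085" --pt "0 0 0 0 0 0 0.085"

```text
clock: 9.0
position: [674.3, 163.7, 162.1]
ee_rot: [0.402, -0.572, 0.581, -0.416]
contact_force: [-0.4, 0.6, -0.3]
gripper_width: 85.0
```

```bash
python3 p.py 671 164 240 70.7 30
python3 -c "
from h import *
d=grab('scene','s5');cv2.imwrite('pics/s5c.png',cv2.resize(d['color'][130:230,310:410],(500,500),interpolation=cv2.INTER_CUBIC)[:,:,::-1])"
```

```text
t 9.0 at [674.3 163.7 162.1] yaw -109.3 w 85.0 F [-0.4  0.6 -0.3] j6 0.75 n 3 turn [-0.021 -0.    -0.008] y1 -109.3
per row first: [ 0.0001 -0.026  -0.0005] turn/row [-0.007 -0.    -0.003]
```

View pics/s5c.png

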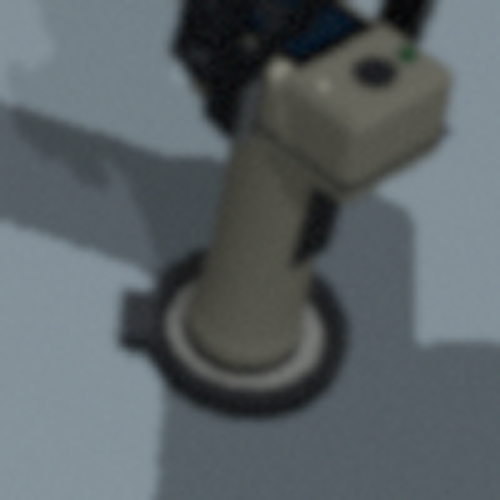

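Standing centred and upright. I'll retract straight up, then head for the slate specimen.

play_rows --pt "0 -0.015 0 -0.003 0 -0.001 0.085" --pt "0 -0.03 0 -0.004 0 -0.002 0.085" --pt "0 -0.03 0 -0.004 0 -0.002 0.085" --pt "0 -0.01 0 -0.003 0 -0.001 0.085" --pt "0 0 -0.01 0 0 0 0.085"

```text
clock: 9.55
position: [662.9, 166.5, 246.8]
ee_rot: [0.408, -0.576, 0.578, -0.409]
contact_force: [0.1, 0.9, -0.1]
gripper_width: 85.3
```

```bash
python3 p.py 450 160 240 - 40
```

```text
t 9.6 at [662.9 166.5 246.8] yaw -109.4 w 85.3 F [ 0.1  0.9 -0.1] j6 0.75 n 6 turn [-0.003  0.     0.002] y1 -109.4
per row first: [ 0.0128  0.001  -0.0331] turn/row [-0.001  0.     0.   ]
```

play_rows --pt "0.013 0 -0.033 0 0 0 0.085" --pt "0.013 0 -0.033 0 0 0 0.085" --pt "0.013 0.005 -0.033 0 0 0 0.085" --pt "0.013 0.01 -0.033 0 0 0 0.085" --pt "0.013 0.015 -0.03 0 0 0 0.085" --pt "0.008 0.015 -0.02 0 0 0 0.085" --pt "0.004 0.005 -0.008 0 0 0 0.085" --pt "0 0 0 0 0 0 0.085" --pt "0 0 0 0 0 0 0.085"

```text
clock: 10.45
position: [437.0, 152.6, 181.3]
ee_rot: [-0.415, 0.578, -0.576, 0.402]
contact_force: [0.5, -1.2, 0.8]
gripper_width: 85.0
```

```bash
python3 -c "
from h import *
grab('wrist','w3')"; python3 p.py 454 160 100 - 40
```

```text
t 10.5 at [437.2 152.6 181.4] yaw -109.5 w 85.2 F [-0.9 -0.5 -0.2] j6 0.55 n 3 turn [ 0.013 -0.     0.014] y1 -109.5
per row first: [-0.0046  0.027   0.0048] turn/row [ 0.004 -0.     0.005]
```

View pics/w3.png

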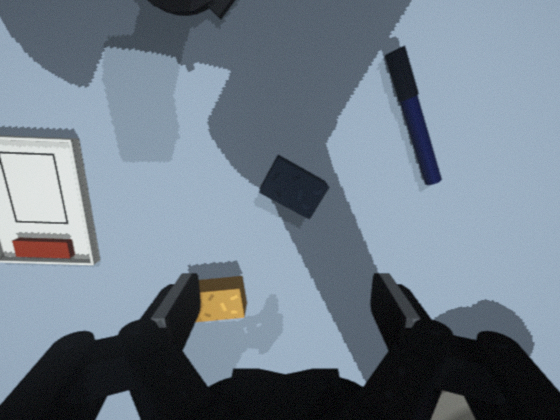

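```bash
cat > spec.py <<'E'
from h import *; import sys
# spec.py img cx cy r kind : silhouette of a specimen on the z=30 plane, corners + edges
def spec(f,c,r,kind,z=30.):
    d=load(f); x0,y0=c[0]-r,c[1]-r; S=4
    crop=cv2.resize(d['color'][max(y0,0):y0+2*r,max(x0,0):x0+2*r],None,fx=S,fy=S,interpolation=cv2.INTER_CUBIC); x0=max(x0,0);y0=max(y0,0)
    h=cv2.cvtColor(crop,cv2.COLOR_RGB2HSV).astype(int)
    m={'slate':h[...,2]<75,'brick':((h[...,0]<12)|(h[...,0]>170))&(h[...,1]>130),'sand':(h[...,0]>8)&(h[...,0]<32)&(h[...,1]>110)}[kind].astype(np.uint8)
    top=m*255; cs,_=cv2.findContours(m,cv2.RETR_EXTERNAL,cv2.CHAIN_APPROX_NONE); k=max(cs,key=cv2.contourArea)
    px=(k.reshape(-1,2)+.5)/S-.5+[x0,y0]
    P=ray(d,px,z)[:,:2].astype(np.float32); b=cv2.minAreaRect(P); q=cv2.boxPoints(b)
    e=max((q[1]-q[0],q[2]-q[1]),key=np.linalg.norm)
    print(kind,np.round(b[0],1),np.round(b[1],1),'ang',round(np.degrees(np.arctan2(e[1],e[0])),1),'cam',np.round(d['origin'],0))
    a=cv2.approxPolyDP(k,2.0*S,True).reshape(-1,2)/S+[x0,y0]
    for p,w in zip(a,ray(d,a,z)): print('  px',p.round(),'z30',w[:2].round(1),'z0',ray(d,[p],z-30)[0,:2].round(1))
a=sys.argv; spec(a[1],(int(a[2]),int(a[3])),int(a[4]),a[5],float(a[6]) if len(a)>6 else 30.)
E
python3 spec.py w3 294 187 45 slate
```

```text
slate [446.4 139.7] [61.2 43.4] ang 41.2 cam [515. 129. 324.]
  px [278. 155.] z30 [482.2 143.3] z0 [478.9 144.8]
  px [261. 185.] z30 [459.9 169.7] z0 [454.3 173.9]
  px [260. 192.] z30 [454.  172.8] z0 [447.7 177.3]
  px [310. 218.] z30 [410.3 134.8] z0 [399.6 135.3]
  px [329. 187.] z30 [435.4 106.3] z0 [427.2 103.9]
  px [324. 180.] z30 [444.  109.1] z0 [436.7 107.1]
```

```bash
python3 -c "
from h import *
d=load('w3');t=load('top0')
print('pen',ray(d,[[414,116]],10).round(1),ray(t,[[270.5,237]],10).round(1))
print('slate top',ray(t,[[220,246.5]],25).round(1), 'w',ray(d,[[294,188]],25).round(1))
print('traybrick outline', ray(d,[[35,188]],4).round(1))
t=grab('top','t3'); cv2.imwrite('pics/t3c.png',cv2.resize(t['color'][200:320,140:300],None,fx=4,fy=4,interpolation=cv2.INTER_CUBIC)[:,:,::-1])"
```

```text
pen [[470.7   3.3  10. ]] [[468.   2.  10.]]
slate top [[445.8 135.8  25. ]] w [[445.  139.7  25. ]]
traybrick outline [[534.2 404.3   4. ]]
```

The wrist and top rays agree: slate at (446,139), length at 41°. The earlier blob was only partial.

```bash
python3 p.py 446 139 90 -49 30
```

```text
t 10.6 at [437.8 152.8 181.7] yaw -109.5 w 85.2 F [ 0.5 -0.8  0.1] j6 0.55 n 8 turn [ 0.018 -1.056  0.006] y1 -49.0
per row first: [0.0011 0.0115 0.0017] turn/row [ 0.002 -0.132  0.001]
[0.001, 0.011, 0.002] [0.002, -0.132, 0.001]
[0.001, 0.011, 0.001] [0.002, -0.132, 0.001]
[0.002, 0.011, 0.001] [0.002, -0.132, 0.001]
[0.002, 0.011, 0.001] [0.002, -0.132, 0.001]
[0.002, 0.011, 0.001] [0.002, -0.132, 0.001]
[0.002, 0.011, 0.001] [0.002, -0.132, 0.001]
[0.002, 0.011, 0.0] [0.002, -0.132, 0.001]
[0.002, 0.011, -0.0] [0.002, -0.132, 0.001]
```

play_rows --pt "0.001 0.011 0.002 0.002 -0.132 0.001 0.085" --pt "0.001 0.011 0.001 0.002 -0.132 0.001 0.085" --pt "0.002 0.011 0.001 0.002 -0.132 0.001 0.085" --pt "0.002 0.011 0.001 0.002 -0.132 0.001 0.085" --pt "0.002 0.011 0.001 0.002 -0.132 0.001 0.085" --pt "0.002 0.011 0.001 0.002 -0.132 0.001 0.085" --pt "0.002 0.011 0 0.002 -0.12 0.001 0.085" --pt "0.002 0.011 0 0.002 -0.1 0.001 0.085" --pt "0 0 0 0 0 0 0.085"

```text
clock: 11.45
position: [456.7, 141.6, 91.7]
ee_rot: [-0.639, 0.294, -0.296, 0.646]
contact_force: [0.4, -0.1, -0.2]
gripper_width: 85.1
```

```bash
python3 p.py 446 139 50 -49 15
```

```text
t 11.4 at [456.7 141.6  91.7] yaw -49.4 w 85.1 F [ 0.4 -0.1 -0.2] j6 1.64 n 3 turn [-0.009 -0.007 -0.001] y1 -49.0
per row first: [-0.0016  0.0139 -0.0034] turn/row [-0.003 -0.002 -0.   ]
```

play_rows --pt "-0.002 0.018 -0.004 -0.003 -0.002 0 0.085" --pt "-0.002 0.02 -0.004 -0.003 -0.002 0 0.085" --pt "-0.001 0.018 -0.002 -0.002 -0.002 0 0.085" --pt "0 0.01 0 0 0 0 0.085" --pt "0 0 0 0 0 0 0.085" --pt "0 0 0 0 0 0 0.085"

```text
clock: 12.05
position: [452.8, 142.5, 26.8]
ee_rot: [-0.638, 0.295, -0.299, 0.645]
contact_force: [0.3, 0.3, 0.5]
gripper_width: 85.1
```

```bash
python3 p.py 446 139 -1 -49 15
```

```text
t 12.1 at [452.8 142.5  26.8] yaw -49.7 w 85.1 F [0.3 0.3 0.5] j6 1.62 n 2 turn [-0.011 -0.013  0.001] y1 -49.0
per row first: [-0.0009  0.0138 -0.0039] turn/row [-0.006 -0.006  0.001]
```

play_rows --pt "-0.002 0.005 -0.007 -0.006 -0.007 0 0.085" --pt "0 0.01 -0.003 -0.005 -0.006 0 0.085" --pt "0 0.009 0 0 0 0 0.085" --pt "0 0.005 0 0 0 0 0.085" --pt "0 0 0 0 0 0 0.085"

```text
clock: 12.55
position: [444.9, 138.1, -2.6]
ee_rot: [-0.642, 0.292, -0.294, 0.645]
contact_force: [0.0, -0.2, 1.1]
gripper_width: 85.2
```

```bash
python3 p.py 446 139 -1 -49 15
```

```text
t 12.6 at [444.9 138.1  -2.6] yaw -49.0 w 85.2 F [ 0.  -0.2  1.1] j6 1.63 n 1 turn [-0.004  0.     0.002] y1 -49.0
per row first: [ 0.0001 -0.0016  0.0014] turn/row [-0.004  0.     0.002]
```

Good. Close.

play_rows --pt "0 -0.001 0 0 0 0 0.06" --pt "0 -0.001 0 0 0 0 0.04" --pt "0 0 0 0 0 0 0.03" --pt "0 0 0 0 0 0 0.03" --pt "0 0 0 0 0 0 0.03" --pt "0 0 0 0 0 0 0.03" --pt "0 0 0 0 0 0 0.03"

```text
clock: 13.25
position: [445.1, 138.3, -0.2]
ee_rot: [-0.642, 0.292, -0.294, 0.645]
contact_force: [-0.3, 0.4, -0.7]
gripper_width: 39.1
```

```bash
python3 p.py 446 139 80 -49 15
```

```text
t 13.2 at [ 4.451e+02  1.383e+02 -2.000e-01] yaw -49.0 w 39.1 F [-0.3  0.4 -0.7] j6 1.63 n 6 turn [-0.005  0.     0.002] y1 -49.0
per row first: [ 0.     -0.0134  0.0003] turn/row [-0.001  0.     0.   ]
```

play_rows --pt "0 -0.006 0 0 0 0 0.03" --pt "0 -0.015 0 0 0 0 0.03" --pt "0 -0.02 0 0 0 0 0.03" --pt "0 -0.018 0 0 0 0 0.03" --pt "0 -0.008 0 0 0 0 0.03"

```text
clock: 13.75
position: [443.1, 137.0, 68.3]
ee_rot: [0.644, -0.293, 0.294, -0.643]
contact_force: [0.2, -0.1, -1.8]
gripper_width: 39.0
```

```bash
python3 p.py 531 -393 70 81.1 31
```

```text
t 13.8 at [443.1 137.   68.3] yaw -49.0 w 39.0 F [ 0.2 -0.1 -1.8] j6 1.63 n 18 turn [0.001 0.871 0.002] y1 -98.9
per row first: [ 0.0254 -0.     -0.0156] turn/row [0.    0.048 0.   ]
[0.025, -0.0, -0.016] [0.0, 0.048, 0.0]
[0.026, -0.0, -0.014] [0.0, 0.048, 0.0]
[0.027, -0.0, -0.013] [0.0, 0.048, 0.0]
[0.027, -0.0, -0.012] [0.0, 0.048, 0.0]
[0.028, -0.0, -0.01] [0.0, 0.048, 0.0]
[0.028, -0.0, -0.009] [0.0, 0.048, 0.0]
[0.029, -0.0, -0.008] [0.0, 0.048, 0.0]
[0.029, -0.0, -0.006] [0.0, 0.048, 0.0]
[0.029, -0.0, -0.005] [0.0, 0.048, 0.0]
[0.03, -0.0, -0.003] [0.0, 0.048, 0.0]
[0.03, -0.0, -0.002] [0.0, 0.048, 0.0]
[0.03, -0.0, -0.001] [0.0, 0.048, 0.0]
[0.03, -0.0, 0.001] [0.0, 0.048, 0.0]
[0.03, -0.0, 0.002] [0.0, 0.048, 0.0]
[0.03, -0.0, 0.004] [0.0, 0.048, 0.0]
[0.029, -0.0, 0.005] [0.0, 0.048, 0.0]
[0.029, -0.0, 0.007] [0.0, 0.048, 0.0]
[0.029, -0.0, 0.008] [0.0, 0.048, 0.0]
```

play_rows --pt "0.012 -0.001 -0.008 0 0.048 0 0.03" --pt "0.02 -0.001 -0.012 0 0.048 0 0.03" --pt "0.027 -0.001 -0.013 0 0.048 0 0.03" --pt "0.03 -0.001 -0.012 0 0.048 0 0.03" --pt "0.03 -0.001 -0.01 0 0.048 0 0.03" --pt "0.032 0 -0.009 0 0.048 0 0.03" --pt "0.032 0 -0.008 0 0.048 0 0.03" --pt "0.033 0 -0.006 0 0.048 0 0.03" --pt "0.033 0 -0.005 0 0.048 0 0.03" --pt "0.033 0 -0.003 0 0.048 0 0.03"

```text
clock: 14.75
position: [488.2, -170.1, 69.5]
ee_rot: [0.551, -0.449, 0.443, -0.546]
contact_force: [2.0, -0.2, -2.3]
gripper_width: 39.2
```

```bash
python3 p.py 531 -393 70 81.1 28
```

```text
t 14.8 at [ 488.2 -170.1   69.5] yaw -78.2 w 39.2 F [ 2.  -0.2 -2.3] j6 1.8 n 9 turn [ 0.01   0.361 -0.   ] y1 -98.9
per row first: [ 0.0252 -0.0001 -0.0004] turn/row [ 0.001  0.04  -0.   ]
[0.025, -0.0, -0.0] [0.001, 0.04, -0.0]
[0.025, -0.0, 0.001] [0.001, 0.04, -0.0]
[0.025, -0.0, 0.002] [0.001, 0.04, -0.0]
[0.025, -0.0, 0.003] [0.001, 0.04, -0.0]
[0.025, -0.0, 0.004] [0.001, 0.04, -0.0]
[0.025, -0.0, 0.005] [0.001, 0.04, -0.0]
[0.025, -0.0, 0.006] [0.001, 0.04, -0.0]
[0.024, -0.0, 0.007] [0.001, 0.04, -0.0]
[0.024, -0.0, 0.008] [0.001, 0.04, -0.0]
```

play_rows --pt "0.03 0 0 0.001 0.048 0 0.03" --pt "0.03 0 0.001 0.001 0.048 0 0.03" --pt "0.03 0 0.002 0.001 0.048 0 0.03" --pt "0.028 0 0.003 0.001 0.048 0 0.03" --pt "0.028 0 0.005 0.001 0.048 0 0.03" --pt "0.025 0 0.005 0.001 0.048 0 0.03" --pt "0.02 0 0.006 0.001 0.03 0 0.03" --pt "0.01 0 0.005 0.001 0.01 0 0.03" --pt "0 0 0 0 0 0 0.03" --pt "0 0 0 0 0 0 0.03"

```text
clock: 15.75
position: [512.1, -386.7, 56.1]
ee_rot: [-0.461, 0.547, -0.531, 0.453]
contact_force: [0.3, -0.1, -2.0]
gripper_width: 39.0
```

```bash
python3 -c "
from h import *
grab('wrist','w4')"; python3 p.py 531 -393 30 81.1 12;
```

```text
t 15.8 at [ 512.1 -386.4   56.1] yaw -99.4 w 39.3 F [ 0.2 -0.1 -1.4] j6 1.8 n 3 turn [ 0.024 -0.008 -0.006] y1 -98.9
per row first: [0.0012 0.0085 0.0068] turn/row [ 0.008 -0.003 -0.002]
```

View pics/w4.png

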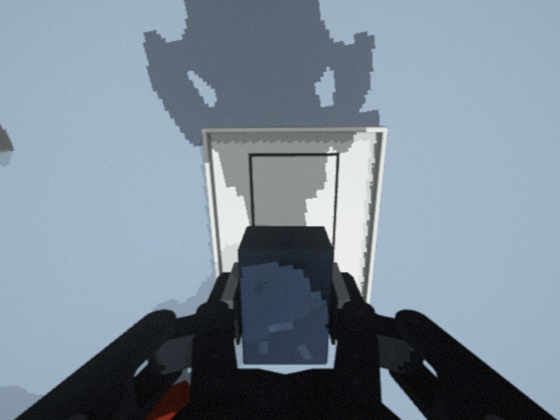

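The block is square to the slate outline (columns 250–338). It needs 19 mm more forward, then lowering.

play_rows --pt "0.002 0 0.008 0.008 -0.003 -0.002 0.03" --pt "0.001 0.005 0.007 0.008 -0.003 -0.002 0.03" --pt "0.001 0.01 0.004 0.008 -0.002 -0.002 0.03" --pt "0 0.01 0 0.003 0 0 0.03" --pt "0 0.005 0 0 0 0 0.03" --pt "0 0 0 0 0 0 0.03" --pt "0 0 0 0 0 0 0.03"

```text
clock: 16.5
position: [531.8, -390.0, 22.5]
ee_rot: [0.46, -0.535, 0.537, -0.462]
contact_force: [0.7, -0.6, -1.0]
gripper_width: 38.9
```

```bash
python3 p.py 529.6 -392.8 3.8 81.1 8;python3 -c "
from h import *
d=grab('wrist','w5')
print(ray(d,[[280,200]],4))
cv2.imwrite('pics/w5s.png',d['color'][:,:,::-1])"
```

```text
t 16.5 at [ 531.8 -390.    22.5] yaw -98.6 w 38.9 F [ 0.7 -0.6 -1. ] j6 1.81 n 3 turn [-0.003  0.005 -0.   ] y1 -98.9
per row first: [ 0.001   0.0062 -0.0006] turn/row [-0.001  0.002 -0.   ]
[[ 569.6738793  -391.02151339    4.        ]]
```

play_rows --pt "0.002 0.006 -0.001 0 0.003 0 0.03" --pt "0.001 0.006 -0.001 0 0.002 0 0.03" --pt "0 0.004 0 0 0 0 0.03" --pt "0 0.002 0 0 0 0 0.03" --pt "0 0 0 0 0 0 0.03" --pt "0 0 0 0 0 0 0.03"

```text
clock: 17.15
position: [529.4, -393.5, 3.9]
ee_rot: [0.459, -0.536, 0.539, -0.46]
contact_force: [0.0, 0.7, -0.4]
gripper_width: 39.1
```

play_rows --pt "0 0.002 0 0 0 0 0.03" --pt "0 0 0 0 0 0 0.042" --pt "0 0 0 0 0 0 0.05" --pt "0 0 0 0 0 0 0.054" --pt "0 -0.001 0 0 0 0 0.054" --pt "0 -0.01 0 0 0 0 0.054" --pt "0 -0.025 0 0 0 0 0.054" --pt "0 -0.03 0 0 0 0 0.06" --pt "0 -0.03 0 0 0 0 0.085" --pt "0 -0.02 0 0 0 0 0.085"

```text
clock: 18.15
position: [528.3, -393.2, 124.0]
ee_rot: [0.46, -0.537, 0.537, -0.46]
contact_force: [0.6, -0.3, -0.6]
gripper_width: 84.4
```

```bash
python3 p.py 360 -265 140 -72.3 30; python3 -c "
from h import *
d=grab('wrist','w6')
hsv=cv2.cvtColor(d['color'],cv2.COLOR_RGB2HSV)"; python3 spec.py w6 280 300 90 slate 34
```

```text
t 18.1 at [ 528.3 -393.2  124. ] yaw -98.9 w 84.4 F [ 0.6 -0.3 -0.6] j6 1.81 n 8 turn [-0.    -0.464  0.   ] y1 -72.3
per row first: [-0.0126 -0.002  -0.0233] turn/row [-0.    -0.058  0.   ]
[-0.013, -0.002, -0.023] [-0.0, -0.058, 0.0]
[-0.014, -0.002, -0.022] [-0.0, -0.058, 0.0]
[-0.015, -0.002, -0.022] [-0.0, -0.058, 0.0]
[-0.016, -0.002, -0.021] [-0.0, -0.058, 0.0]
[-0.018, -0.002, -0.02] [-0.0, -0.058, 0.0]
[-0.019, -0.002, -0.019] [-0.0, -0.058, 0.0]
[-0.02, -0.002, -0.018] [-0.0, -0.058, 0.0]
[-0.021, -0.002, -0.016] [-0.0, -0.058, 0.0]
slate [ 417.9 -368.5] [181.7 131.5] ang 81.1 cam [ 607. -404.  267.]
  px [190. 274.] z30 [ 493.8 -301.8] z0 [ 479.1 -288.6]
  px [190. 390.] z30 [ 366.4 -268.8] z0 [ 335.4 -251.5]
  px [370. 390.] z30 [ 338.3 -448.4] z0 [ 303.7 -454.2]
  px [370. 378.] z30 [ 354.1 -449.5] z0 [ 321.5 -455.4]
  px [362. 386.] z30 [ 343.8 -440.7] z0 [ 309.9 -445.5]
  px [340. 378.] z30 [ 358.7 -420.5] z0 [ 326.7 -422.6]
  px [337. 369.] z30 [ 370.1 -418.2] z0 [ 339.6 -420. ]
  px [312. 369.] z30 [ 373.8 -394.3] z0 [ 343.8 -393.1]
  px [286. 374.] z30 [ 370.8 -367.2] z0 [ 340.4 -362.6]
  px [258. 369.] z30 [ 382.  -342.1] z0 [ 353.  -334.2]
  px [234. 369.] z30 [ 385.7 -318.6] z0 [ 357.2 -307.6]
  px [232. 377.] z30 [ 376.3 -314. ] z0 [ 346.6 -302.5]
  px [226. 378.] z30 [ 375.3 -308.2] z0 [ 345.4 -295.9]
  px [217. 366.] z30 [ 391.6 -302.8] z0 [ 363.8 -289.8]
  px [219. 361.] z30 [ 397.  -305.8] z0 [ 369.9 -293.2]
  px [205. 344.] z30 [ 419.7 -297. ] z0 [ 395.6 -283.3]
  px [198. 331.] z30 [ 434.6 -294.4] z0 [ 412.3 -280.3]
  px [192. 330.] z30 [ 436.8 -289.4] z0 [ 414.8 -274.7]
  px [201. 301.] z30 [ 465.6 -304.5] z0 [ 447.4 -291.7]
  px [198. 275.] z30 [ 492.3 -308.1] z0 [ 477.4 -295.8]
```

View pics/w6.png

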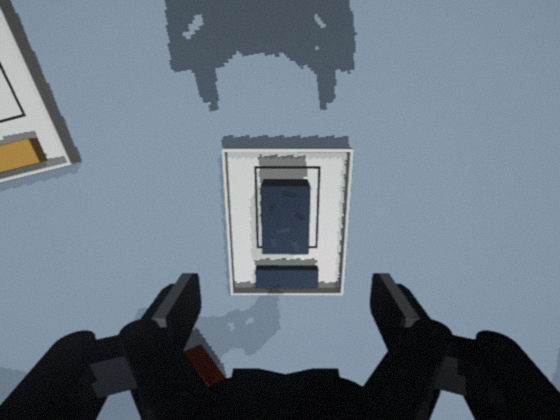

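Slate lies flat in the outline (outline 255–319 × 167–247, block 261–309). Next is the brick, refined from earlier views.

```bash
python3 -c "
from h import *
print('slate near edge',ray(load('w6'),[[286,253]],34).round(1),'outline', ray(load('w6'),[[287,207]],4).round(1))"; python3 spec.py w1 407 220 40 brick
```

```text
slate near edge [[ 500.9 -387.9   34. ]] outline [[ 532.6 -393.9    4. ]]
brick [ 360.6 -266.9] [59.6 39.7] ang 18.1 cam [ 528. -163.  381.]
  px [411. 197.] z30 [ 393.2 -276.2] z0 [ 381.7 -285.9]
  px [384. 216.] z30 [ 381.5 -240.2] z0 [ 369.  -246.8]
  px [409. 249.] z30 [ 326.9 -259.2] z0 [ 309.7 -267.4]
  px [435. 232.] z30 [ 338.2 -294.6] z0 [ 322.  -305.8]
```

play_rows --pt "-0.013 -0.002 -0.023 0 -0.058 0 0.085" --pt "-0.014 -0.002 -0.022 0 -0.058 0 0.085" --pt "-0.015 -0.002 -0.022 0 -0.058 0 0.085" --pt "-0.016 -0.002 -0.021 0 -0.058 0 0.085" --pt "-0.018 -0.002 -0.02 0 -0.058 0 0.085" --pt "-0.018 -0.002 -0.018 0 -0.058 0 0.085" --pt "-0.015 -0.001 -0.013 0 -0.058 0 0.085" --pt "-0.008 0 -0.006 0 -0.03 0 0.085" --pt "0 0 0 0 0 0 0.085" --pt "0 0 0 0 0 0 0.085"

```text
clock: 19.2
position: [376.7, -278.9, 145.0]
ee_rot: [-0.568, 0.412, -0.427, 0.57]
contact_force: [0.4, -0.4, -0.1]
gripper_width: 85.2
```

```bash
python3 p.py 360 -265 70 -72.3 30; python3 -c "
from h import *
d=grab('wrist','w7')"
```

```text
t 19.2 at [ 376.7 -278.9  145. ] yaw -72.9 w 85.2 F [ 0.4 -0.4 -0.1] j6 2.15 n 3 turn [-0.015 -0.01   0.015] y1 -72.3
per row first: [-0.0064  0.0248 -0.0043] turn/row [-0.005 -0.003  0.005]
```

View pics/w7.png

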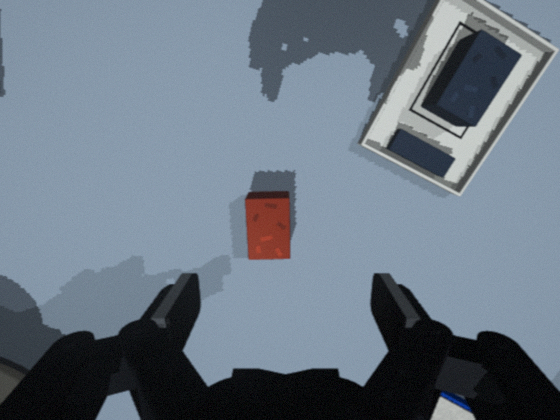

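The brick is square to the jaws at (269,226). Slate's near edge measured (500.9,-387.9) against an expected (501.4,-388.8). Descending on the brick.

play_rows --pt "-0.009 0.02 -0.006 -0.005 -0.003 0.005 0.085" --pt "-0.006 0.028 -0.004 -0.005 -0.003 0.005 0.085" --pt "-0.003 0.028 -0.002 -0.005 -0.003 0.005 0.085" --pt "0 0.02 0 0 0 0 0.085" --pt "0 0.005 0 0 0 0 0.085" --pt "0 0 0 0 0 0 0.085"

```text
clock: 19.85
position: [368.3, -269.5, 40.9]
ee_rot: [-0.57, 0.416, -0.42, 0.57]
contact_force: [0.4, 0.1, 1.0]
gripper_width: 85.1
```

```bash
python3 p.py 360.5 -266 -0.5 -72 13
```

```text
t 19.9 at [ 368.3 -269.5   40.9] yaw -72.5 w 85.1 F [0.4 0.1 1. ] j6 2.15 n 4 turn [-0.004 -0.009  0.005] y1 -72.0
per row first: [-0.0015  0.0103 -0.0016] turn/row [-0.001 -0.002  0.001]
```

play_rows --pt "-0.003 0.006 -0.004 -0.002 -0.005 0.003 0.085" --pt "-0.002 0.012 -0.003 -0.002 -0.004 0.002 0.085" --pt "-0.001 0.012 0 0 0 0 0.085" --pt "0 0.008 0 0 0 0 0.085" --pt "0 0.003 0 0 0 0 0.085" --pt "0 0 0 0 0 0 0.085"

```text
clock: 20.45
position: [364.0, -267.8, 1.8]
ee_rot: [-0.571, 0.412, -0.419, 0.573]
contact_force: [0.1, 0.3, 0.1]
gripper_width: 85.2
```

```bash
python3 p.py 360.5 -266 -0.5 -72 13
```

```text
t 20.4 at [ 364.  -267.8    1.8] yaw -71.9 w 85.2 F [0.1 0.3 0.1] j6 2.16 n 1 turn [-0.008  0.001  0.006] y1 -72.0
per row first: [-0.0028  0.0023 -0.0028] turn/row [-0.008  0.001  0.006]
```

play_rows --pt "-0.003 0.002 -0.003 -0.004 0 0.003 0.085" --pt "0 0 0 0 0 0 0.07" --pt "0 0 0 0 0 0 0.045" --pt "0 0 0 0 0 0 0.03" --pt "0 0 0 0 0 0 0.03" --pt "0 0 0 0 0 0 0.03" --pt "0 0 0 0 0 0 0.03" --pt "0 0 0 0 0 0 0.03"

```text
clock: 21.25
position: [361.5, -266.3, 1.4]
ee_rot: [-0.571, 0.412, -0.418, 0.573]
contact_force: [0.3, 0.6, 0.6]
gripper_width: 39.1
```

```bash
python3 p.py 360.5 -266 70 -72 13
```

```text
t 21.2 at [ 361.5 -266.3    1.4] yaw -71.9 w 39.1 F [0.3 0.6 0.6] j6 2.16 n 6 turn [-0.008  0.001  0.005] y1 -72.0
per row first: [-0.     -0.0114 -0.0001] turn/row [-0.001  0.     0.001]
```

play_rows --pt "0 -0.006 0 0 0 0 0.03" --pt "0 -0.015 0 0 0 0 0.03" --pt "0 -0.02 0 0 0 0 0.03" --pt "0 -0.018 0 0 0 0 0.03" --pt "0 -0.01 0 0 0 0 0.03"

```text
clock: 21.75
position: [357.7, -264.9, 71.1]
ee_rot: [-0.572, 0.416, -0.416, 0.572]
contact_force: [-0.5, -0.4, -1.6]
gripper_width: 38.9
```

```bash
python3 p.py 533.4 404.7 75 67.7 32
```

```text
t 21.8 at [ 357.7 -264.9   71.1] yaw -72.0 w 38.9 F [-0.5 -0.4 -1.6] j6 2.16 n 22 turn [-0.     0.703 -0.001] y1 -112.3
per row first: [-0.0265 -0.0002  0.017 ] turn/row [-0.     0.032 -0.   ]
[-0.026, -0.0, 0.017] [-0.0, 0.032, -0.0]
[-0.027, -0.0, 0.016] [-0.0, 0.032, -0.0]
[-0.028, -0.0, 0.015] [-0.0, 0.032, -0.0]
[-0.028, -0.0, 0.014] [-0.0, 0.032, -0.0]
[-0.028, -0.0, 0.013] [-0.0, 0.032, -0.0]
[-0.029, -0.0, 0.013] [-0.0, 0.032, -0.0]
[-0.029, -0.0, 0.012] [-0.0, 0.032, -0.0]
[-0.03, -0.0, 0.011] [-0.0, 0.032, -0.0]
[-0.03, -0.0, 0.01] [-0.0, 0.032, -0.0]
[-0.03, -0.0, 0.009] [-0.0, 0.032, -0.0]
[-0.03, -0.0, 0.008] [-0.0, 0.032, -0.0]
[-0.031, -0.0, 0.007] [-0.0, 0.032, -0.0]
[-0.031, -0.0, 0.006] [-0.0, 0.032, -0.0]
[-0.031, -0.0, 0.005] [-0.0, 0.032, -0.0]
[-0.031, -0.0, 0.004] [-0.0, 0.032, -0.0]
[-0.031, -0.0, 0.003] [-0.0, 0.032, -0.0]
[-0.031, -0.0, 0.002] [-0.0, 0.032, -0.0]
[-0.031, -0.0, 0.001] [-0.0, 0.032, -0.0]
[-0.031, -0.0, -0.0] [-0.0, 0.032, -0.0]
[-0.031, -0.0, -0.001] [-0.0, 0.032, -0.0]
[-0.031, -0.0, -0.002] [-0.0, 0.032, -0.0]
[-0.031, -0.0, -0.003] [-0.0, 0.032, -0.0]
```

play_rows --pt "-0.013 -0.001 0.009 0 0.032 0 0.03" --pt "-0.02 -0.001 0.014 0 0.032 0 0.03" --pt "-0.028 -0.001 0.016 0 0.032 0 0.03" --pt "-0.028 -0.001 0.016 0 0.032 0 0.03" --pt "-0.03 -0.001 0.015 0 0.032 0 0.03" --pt "-0.03 -0.001 0.014 0 0.032 0 0.03" --pt "-0.032 0 0.013 0 0.032 0 0.03" --pt "-0.032 0 0.012 0 0.032 0 0.03" --pt "-0.032 0 0.011 0 0.032 0 0.03" --pt "-0.032 0 0.01 0 0.032 0 0.03"

```text
clock: 22.75
position: [445.2, 37.5, 81.3]
ee_rot: [0.492, -0.507, 0.508, -0.493]
contact_force: [-0.0, -0.4, -0.7]
gripper_width: 39.2
```

```bash
python3 p.py 533.4 404.7 75 67.7 32
```

```text
t 22.8 at [445.2  37.5  81.3] yaw -91.7 w 39.2 F [-0.  -0.4 -0.7] j6 1.09 n 12 turn [-0.002  0.36  -0.001] y1 -112.3
per row first: [-0.0308  0.0006  0.0064] turn/row [-0.    0.03 -0.  ]
[-0.031, 0.001, 0.006] [-0.0, 0.03, -0.0]
[-0.031, 0.001, 0.006] [-0.0, 0.03, -0.0]
[-0.031, 0.001, 0.005] [-0.0, 0.03, -0.0]
[-0.031, 0.001, 0.004] [-0.0, 0.03, -0.0]
[-0.031, 0.001, 0.003] [-0.0, 0.03, -0.0]
[-0.031, 0.001, 0.002] [-0.0, 0.03, -0.0]
[-0.031, 0.001, 0.001] [-0.0, 0.03, -0.0]
[-0.031, 0.001, -0.0] [-0.0, 0.03, -0.0]
[-0.031, 0.001, -0.001] [-0.0, 0.03, -0.0]
[-0.031, 0.001, -0.002] [-0.0, 0.03, -0.0]
[-0.031, 0.001, -0.003] [-0.0, 0.03, -0.0]
[-0.031, 0.001, -0.004] [-0.0, 0.03, -0.0]
```

play_rows --pt "-0.035 0 0.008 0 0.036 0 0.03" --pt "-0.036 0 0.007 0 0.036 0 0.03" --pt "-0.036 0 0.006 0 0.036 0 0.03" --pt "-0.036 0 0.005 0 0.036 0 0.03" --pt "-0.036 0 0.003 0 0.036 0 0.03" --pt "-0.036 0 0.002 0 0.036 0 0.03" --pt "-0.036 0 0.001 0 0.036 0 0.03" --pt "-0.033 0 0 0 0.036 0 0.03" --pt "-0.027 0 -0.001 0 0.03 0 0.03" --pt "-0.018 0 -0.002 0 0.02 0 0.03"

```text
clock: 23.75
position: [531.2, 370.4, 80.0]
ee_rot: [-0.399, 0.586, -0.585, 0.394]
contact_force: [0.1, -0.6, -1.8]
gripper_width: 38.8
```

```bash
python3 p.py 533.4 404.7 75 67.7 32
```

```text
t 23.8 at [531.2 370.4  80. ] yaw -111.8 w 38.8 F [ 0.1 -0.6 -1.8] j6 0.34 n 2 turn [0.005 0.009 0.005] y1 -112.3
per row first: [-0.0164  0.0024 -0.0053] turn/row [0.002 0.004 0.003]
```

play_rows --pt "-0.013 0 -0.005 0.002 0.004 0.002 0.03" --pt "-0.008 0 -0.004 0.002 0.003 0.002 0.03" --pt "-0.003 0 0 0 0 0 0.03" --pt "0 0 0 0 0 0 0.03" --pt "0 0 0 0 0 0 0.03"

```text
clock: 24.25
position: [529.7, 397.0, 78.2]
ee_rot: [0.397, -0.587, 0.587, -0.392]
contact_force: [-0.5, -0.3, -2.3]
gripper_width: 39.3
```

```bash
python3 p.py 534.2 404.4 30 67.7 15
```

```text
t 24.2 at [529.7 397.   78.2] yaw -112.2 w 39.3 F [-0.5 -0.3 -2.3] j6 0.3 n 4 turn [0.003 0.003 0.006] y1 -112.3
per row first: [-0.0022  0.012   0.0004] turn/row [0.001 0.001 0.001]
```

play_rows --pt "-0.004 0.01 0.001 0.001 0.001 0.002 0.03" --pt "-0.003 0.014 0.001 0.001 0.001 0.002 0.03" --pt "-0.001 0.014 0 0 0 0 0.03" --pt "0 0.01 0 0 0 0 0.03" --pt "0 0.004 0 0 0 0 0.03" --pt "0 0 0 0 0 0 0.03" --pt "0 0 0 0 0 0 0.03"

```text
clock: 24.95
position: [534.3, 400.8, 19.9]
ee_rot: [0.395, -0.587, 0.588, -0.391]
contact_force: [0.5, 0.7, -1.9]
gripper_width: 38.9
```

```bash
python3 p.py 534.2 404.4 5.4 67.7 15
```

```text
t 24.9 at [534.3 400.8  19.9] yaw -112.4 w 38.9 F [ 0.5  0.7 -1.9] j6 0.3 n 1 turn [ 0.002 -0.002  0.006] y1 -112.3
per row first: [-0.0033  0.0144 -0.0014] turn/row [ 0.002 -0.002  0.006]
```

play_rows --pt "-0.003 0.003 -0.001 0 0 0.002 0.03" --pt "-0.001 0.005 -0.001 0 0 0.002 0.03" --pt "0 0.003 0 0 0 0 0.03" --pt "0 0.002 0 0 0 0 0.03" --pt "0 0 0 0 0 0 0.03" --pt "0 0 0 0 0 0 0.03"

```text
clock: 25.55
position: [534.6, 406.8, 7.5]
ee_rot: [-0.393, 0.588, -0.587, 0.394]
contact_force: [-0.8, -0.6, -1.8]
gripper_width: 39.0
```

```bash
python3 p.py 534.2 404.4 5.4 67.7 15
```

```text
t 25.6 at [534.6 406.8   7.5] yaw -112.4 w 39.0 F [-0.8 -0.6 -1.8] j6 0.29 n 1 turn [ 0.001 -0.002 -0.002] y1 -112.3
per row first: [0.0023 0.0021 0.0006] turn/row [ 0.001 -0.002 -0.002]
```

Lower the last 2 mm to contact, release, and rise.

play_rows --pt "0.002 0.002 0 0 0 0 0.03" --pt "0 0.001 0 0 0 0 0.03" --pt "0 0.001 0 0 0 0 0.03" --pt "0 0 0 0 0 0 0.03"

```text
clock: 25.95
position: [534.1, 405.2, 5.8]
ee_rot: [-0.392, 0.588, -0.587, 0.395]
contact_force: [-0.4, 0.0, -2.2]
gripper_width: 39.4
```

play_rows --pt "0 0.002 0 0 0 0 0.03" --pt "0 0.001 0 0 0 0 0.042" --pt "0 0 0 0 0 0 0.05" --pt "0 0 0 0 0 0 0.054" --pt "0 0 0 0 0 0 0.054" --pt "0 -0.01 0 0 0 0 0.054" --pt "0 -0.025 0 0 0 0 0.054" --pt "0 -0.03 0 0 0 0 0.06" --pt "0 -0.03 0 0 0 0 0.085" --pt "0 -0.02 0 0 0 0 0.085"

```text
clock: 26.95
position: [533.6, 403.6, 120.6]
ee_rot: [0.395, -0.587, 0.588, -0.393]
contact_force: [0.1, -1.2, 1.2]
gripper_width: 84.5
```

```bash
python3 -c "
from h import *
d=grab('wrist','w8')"; python3 spec.py w8 285 215 55 brick 34; python3 spec.py w3 222 297 38 sand;  python3 p.py 347 266 140 -13 32
```

```text
brick [532.8 408.1] [39.1 59.9] ang -21.6 cam [608. 375. 264.]
  px [305. 190.] z30 [553.3 380.4] z0 [546.2 381. ]
  px [259. 192.] z30 [565.5 414.7] z0 [560.  419.9]
  px [262. 259.] z30 [511.8 436. ] z0 [499.3 443.9]
  px [306. 258.] z30 [498.3 401.2] z0 [483.9 404.6]
sand [352.7 264.2] [62.2 53.5] ang 76.2 cam [515. 129. 324.]
  px [241. 278.] z30 [369.7 227.8] z0 [354.8 237.9]
  px [200. 282.] z30 [380.8 273.3] z0 [367.1 288.1]
  px [200. 310.] z30 [347.1 288.5] z0 [330.  304.8]
  px [195. 321.] z30 [334.9 300.2] z0 [316.5 317.7]
  px [243. 317.] z30 [320.5 245.6] z0 [300.6 257.5]
  px [245. 302.] z30 [338.9 235.4] z0 [320.9 246.2]
t 27.0 at [535.2 404.9 124.4] yaw -112.3 w 84.9 F [1.1 0.4 4.1] j6 0.29 n 11 turn [ 1.000e-03  1.408e+00 -4.000e-03] y1 -193.0
per row first: [ 0.0182 -0.0015 -0.011 ] turn/row [ 0.     0.128 -0.   ]
[0.018, -0.001, -0.011] [0.0, 0.128, -0.0]
[0.019, -0.001, -0.009] [0.0, 0.128, -0.0]
[0.02, -0.001, -0.006] [0.0, 0.128, -0.0]
[0.021, -0.001, -0.003] [0.0, 0.128, -0.0]
[0.021, -0.001, -0.001] [0.0, 0.128, -0.0]
[0.021, -0.001, 0.002] [0.0, 0.128, -0.0]
[0.021, -0.001, 0.005] [0.0, 0.128, -0.0]
[0.02, -0.001, 0.007] [0.0, 0.128, -0.0]
[0.019, -0.001, 0.01] [0.0, 0.128, -0.0]
[0.017, -0.001, 0.012] [0.0, 0.128, -0.0]
[0.016, -0.001, 0.014] [0.0, 0.128, -0.0]
```

View pics/w8.png

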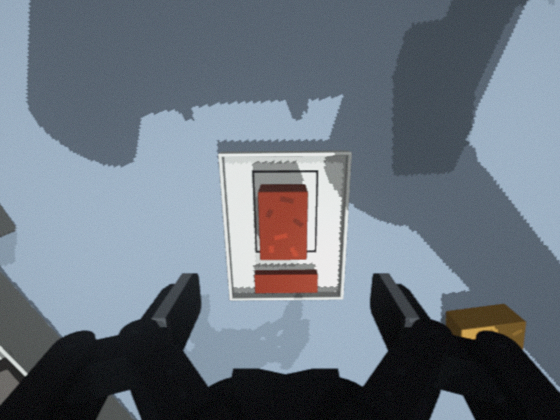

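Brick lies in its outline, measured about 3 mm from centre with the angle within 1°. Now to the sandstone.

play_rows --pt "0.018 -0.001 -0.011 0 0.135 0 0.085" --pt "0.02 -0.001 -0.009 0 0.135 0 0.085" --pt "0.021 -0.001 -0.006 0 0.135 0 0.085" --pt "0.022 -0.001 -0.003 0 0.135 0 0.085" --pt "0.022 -0.001 -0.001 0 0.135 0 0.085" --pt "0.022 -0.001 0.002 0 0.135 0 0.085" --pt "0.021 -0.001 0.005 0 0.135 0 0.085" --pt "0.02 -0.001 0.007 0 0.135 0 0.085" --pt "0.017 -0.001 0.01 0 0.12 0 0.085" --pt "0.012 -0.001 0.008 0 0.1 0 0.085"

```text
clock: 28.0
position: [358.8, 286.5, 138.3]
ee_rot: [0.065, 0.709, -0.7, -0.057]
contact_force: [0.1, 0.1, 0.4]
gripper_width: 84.7
```

play_rows --pt "0.004 0 0.003 0 0.05 0 0.085" --pt "0 0 0 0 0 0 0.085" --pt "0 0 0 0 0 0 0.085"

```text
clock: 28.3
position: [353.0, 283.2, 139.8]
ee_rot: [0.083, 0.708, -0.697, -0.075]
contact_force: [0.9, 0.9, -0.2]
gripper_width: 85.2
```

```bash
python3 -c "
from h import *
d=grab('wrist','w9');h=cv2.cvtColor(d['color'],cv2.COLOR_RGB2HSV)
m=((h[...,0]>8)&(h[...,0]<32)&(h[...,1]>110)).astype(np.uint8)
print([ (r[:5].tolist()) for r in cv2.connectedComponentsWithStats(m)[2] if r[4]>300])
cv2.imwrite('pics/w9.png',d['color'][:,:,::-1])"; python3 spec.py w9 280 230 90 sand;  python3 p.py 347 266 60 -13 32
```

```text
[[0, 0, 560, 420, 231731], [269, 155, 46, 70, 3100]]
sand [345.6 267.2] [61.5 39.1] ang 76.4 cam [334. 205. 282.]
  px [272. 156.] z30 [354.5 233.9] z0 [356.9 237.3]
  px [269. 162.] z30 [358.3 238.3] z0 [361.2 242.3]
  px [270. 224.] z30 [370.8 292.3] z0 [375.2 302.7]
  px [312. 225.] z30 [334.2 301.8] z0 [334.2 313.3]
  px [315. 160.] z30 [320.2 245.1] z0 [318.6 249.8]
  px [308. 156.] z30 [325.7 240.7] z0 [324.7 244.9]
t 28.4 at [353.1 283.3 139.8] yaw 167.1 w 84.7 F [-0.1  0.  -0.5] j6 -1.27 n 3 turn [ 0.018  0.002 -0.01 ] y1 167.0
per row first: [0.0009 0.0265 0.0065] turn/row [ 0.006  0.001 -0.003]
```

Sandstone is at (346,267.5), 76.5°, and both views agree.

play_rows --pt "0.002 0.02 0.008 0.006 0.004 -0.003 0.085" --pt "0.001 0.026 0.006 0.006 0.004 -0.003 0.085" --pt "0.001 0.026 0.004 0.006 0.002 -0.003 0.085" --pt "0 0.02 0 0 0 0 0.085" --pt "0 0.005 0 0 0 0 0.085" --pt "0 0 0 0 0 0 0.085"

```text
clock: 28.95
position: [349.8, 271.0, 40.9]
ee_rot: [0.083, 0.704, -0.701, -0.08]
contact_force: [-0.3, -0.2, 0.3]
gripper_width: 84.8
```

```bash
python3 p.py 345.8 267.5 -0.5 166.5 13
```

```text
t 28.9 at [349.8 271.   40.9] yaw 166.8 w 84.8 F [-0.3 -0.2  0.3] j6 -1.26 n 4 turn [ 0.005  0.005 -0.004] y1 166.5
per row first: [0.0008 0.0104 0.0011] turn/row [ 0.001  0.001 -0.001]
```

play_rows --pt "0.002 0.006 0.002 0.002 0.003 -0.002 0.085" --pt "0.001 0.012 0.002 0.002 0.002 -0.002 0.085" --pt "0 0.013 0 0 0 0 0.085" --pt "0 0.009 0 0 0 0 0.085" --pt "0 0.003 0 0 0 0 0.085" --pt "0 0 0 0 0 0 0.085"

```text
clock: 29.55
position: [348.5, 271.9, -0.1]
ee_rot: [0.084, 0.706, -0.698, -0.081]
contact_force: [0.3, -0.4, 0.5]
gripper_width: 85.3
```

```bash
python3 p.py 345.8 267.5 -0.5 166.5 13
```

```text
t 29.6 at [ 3.485e+02  2.719e+02 -1.000e-01] yaw 166.5 w 85.3 F [ 0.3 -0.4  0.5] j6 -1.27 n 1 turn [ 0.012  0.001 -0.003] y1 166.5
per row first: [0.0016 0.0004 0.0049] turn/row [ 0.012  0.001 -0.003]
```

play_rows --pt "0.002 0 0.005 0.008 0 -0.002 0.085" --pt "0 0 0 0 0 0 0.07" --pt "0 0 0 0 0 0 0.045" --pt "0 0 0 0 0 0 0.03" --pt "0 0 0 0 0 0 0.03" --pt "0 0 0 0 0 0 0.03" --pt "0 0 0 0 0 0 0.03" --pt "0 0 0 0 0 0 0.03"

```text
clock: 30.35
position: [345.8, 268.2, 1.6]
ee_rot: [0.084, 0.704, -0.7, -0.082]
contact_force: [0.2, 0.5, -0.3]
gripper_width: 39.1
```

```bash
python3 p.py 345.8 267.5 70 166.5 13
```

```text
t 30.4 at [345.8 268.2   1.6] yaw 166.6 w 39.1 F [ 0.2  0.5 -0.3] j6 -1.27 n 6 turn [ 0.007  0.001 -0.002] y1 166.5
per row first: [-0.0001 -0.0114  0.    ] turn/row [ 0.001  0.    -0.   ]
```

play_rows --pt "0 -0.006 0 0 0 0 0.03" --pt "0 -0.015 0 0 0 0 0.03" --pt "0 -0.02 0 0 0 0 0.03" --pt "0 -0.018 0 0 0 0 0.03" --pt "0 -0.01 0 0 0 0 0.03"

```text
clock: 30.85
position: [344.0, 265.5, 71.7]
ee_rot: [-0.083, -0.702, 0.702, 0.083]
contact_force: [0.4, 0.1, -1.9]
gripper_width: 39.1
```

```bash
python3 p.py 680.8 -159 75 95.1 29
```

```text
t 30.9 at [344.  265.5  71.7] yaw 166.5 w 39.1 F [ 0.4  0.1 -1.9] j6 -1.27 n 19 turn [-1.000e-03  1.246e+00  0.000e+00] y1 95.1
per row first: [-0.0225 -0.0002  0.0176] turn/row [-0.     0.066  0.   ]
[-0.022, -0.0, 0.018] [-0.0, 0.066, 0.0]
[-0.024, -0.0, 0.016] [-0.0, 0.066, 0.0]
[-0.025, -0.0, 0.015] [-0.0, 0.066, 0.0]
[-0.025, -0.0, 0.013] [-0.0, 0.066, 0.0]
[-0.026, -0.0, 0.011] [-0.0, 0.066, 0.0]
[-0.027, -0.0, 0.009] [-0.0, 0.066, 0.0]
[-0.027, -0.0, 0.008] [-0.0, 0.066, 0.0]
[-0.028, -0.0, 0.006] [-0.0, 0.066, 0.0]
[-0.028, -0.0, 0.004] [-0.0, 0.066, 0.0]
[-0.028, -0.0, 0.002] [-0.0, 0.066, 0.0]
[-0.029, -0.0, 0.0] [-0.0, 0.066, 0.0]
[-0.028, -0.0, -0.002] [-0.0, 0.066, 0.0]
[-0.028, -0.0, -0.003] [-0.0, 0.066, 0.0]
[-0.028, -0.0, -0.005] [-0.0, 0.066, 0.0]
[-0.028, -0.0, -0.007] [-0.0, 0.066, 0.0]
[-0.027, -0.0, -0.009] [-0.0, 0.066, 0.0]
[-0.026, -0.0, -0.011] [-0.0, 0.066, 0.0]
[-0.026, -0.0, -0.012] [-0.0, 0.066, 0.0]
[-0.025, -0.0, -0.014] [-0.0, 0.066, 0.0]
```

play_rows --pt "-0.011 -0.001 0.009 0 0.05 0 0.03" --pt "-0.018 -0.001 0.014 0 0.066 0 0.03" --pt "-0.025 -0.001 0.016 0 0.066 0 0.03" --pt "-0.026 -0.001 0.015 0 0.066 0 0.03" --pt "-0.028 -0.001 0.013 0 0.066 0 0.03" --pt "-0.029 -0.001 0.011 0 0.066 0 0.03" --pt "-0.029 0 0.009 0 0.066 0 0.03" --pt "-0.029 0 0.007 0 0.066 0 0.03" --pt "-0.03 0 0.005 0 0.066 0 0.03" --pt "-0.03 0 0.003 0 0.066 0 0.03"

```text
clock: 31.85
position: [514.3, 35.6, 81.9]
ee_rot: [0.307, 0.639, -0.635, -0.308]
contact_force: [1.2, 0.5, -1.0]
gripper_width: 39.2
```

```bash
python3 p.py 680.8 -159 75 95.1 30
```

```text
t 31.9 at [514.3  35.6  81.9] yaw 128.5 w 39.2 F [ 1.2  0.5 -1. ] j6 -1.28 n 9 turn [0.003 0.583 0.004] y1 95.1
per row first: [-0.0284  0.0007 -0.001 ] turn/row [0.    0.065 0.   ]
[-0.028, 0.001, -0.001] [0.0, 0.065, 0.0]
[-0.028, 0.001, -0.003] [0.0, 0.065, 0.0]
[-0.028, 0.001, -0.005] [0.0, 0.065, 0.0]
[-0.028, 0.001, -0.006] [0.0, 0.065, 0.0]
[-0.027, 0.001, -0.008] [0.0, 0.065, 0.0]
[-0.027, 0.001, -0.01] [0.0, 0.065, 0.0]
[-0.026, 0.001, -0.012] [0.0, 0.065, 0.0]
[-0.025, 0.001, -0.013] [0.0, 0.065, 0.0]
[-0.024, 0.001, -0.015] [0.0, 0.065, 0.0]
```

play_rows --pt "-0.03 0 0 0 0.07 0 0.03" --pt "-0.03 0 -0.002 0 0.07 0 0.03" --pt "-0.03 0 -0.004 0 0.07 0 0.03" --pt "-0.03 0 -0.006 0 0.07 0 0.03" --pt "-0.028 0 -0.008 0 0.07 0 0.03" --pt "-0.026 0 -0.01 0 0.07 0 0.03" --pt "-0.024 0 -0.011 0 0.06 0 0.03" --pt "-0.016 0 -0.009 0 0.05 0 0.03" --pt "-0.008 0 -0.005 0 0.03 0 0.03" --pt "0 0 0 0 0 0 0.03"

```text
clock: 32.85
position: [658.7, -159.5, 78.0]
ee_rot: [-0.476, -0.519, 0.52, 0.484]
contact_force: [0.5, -0.6, -1.0]
gripper_width: 39.4
```

```bash
python3 p.py 680.8 -159 75 95.1 30
```

```text
t 32.9 at [ 658.7 -159.5   78. ] yaw 94.6 w 39.4 F [ 0.5 -0.6 -1. ] j6 -1.48 n 1 turn [-0.008 -0.009  0.007] y1 95.1
per row first: [-0.0013  0.0028 -0.0221] turn/row [-0.008 -0.009  0.007]
```

play_rows --pt "0 0.004 -0.01 -0.003 -0.004 0.003 0.03" --pt "0 0.01 -0.008 -0.003 -0.003 0.003 0.03" --pt "0 0.014 -0.004 0 0 0 0.03" --pt "0 0.014 0 0 0 0 0.03" --pt "0 0.006 0 0 0 0 0.03" --pt "0 0 0 0 0 0 0.03" --pt "0 0 0 0 0 0 0.03"

```text
clock: 33.55
position: [679.0, -153.2, 23.2]
ee_rot: [-0.474, -0.521, 0.524, 0.479]
contact_force: [0.6, -0.5, -1.1]
gripper_width: 39.1
```

```bash
python3 p.py 680.8 -159 5.6 95.1 30; python3 -c "
from h import *
grab('wrist','w10')"
```

```text
t 33.5 at [ 679.  -153.2   23.2] yaw 95.3 w 39.1 F [ 0.6 -0.5 -1.1] j6 -1.49 n 1 turn [-0.008  0.004  0.003] y1 95.1
per row first: [-0.006   0.0176 -0.0014] turn/row [-0.008  0.004  0.003]
```

View pics/w10.png

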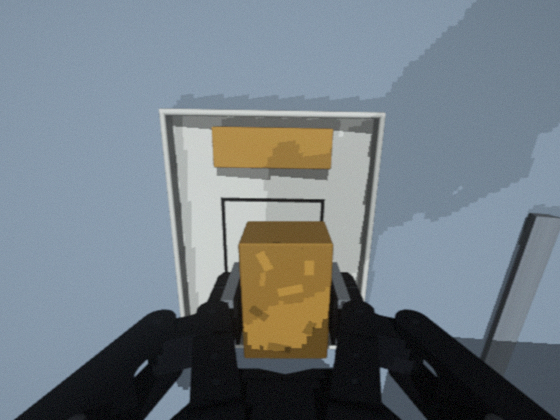

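The block is over the sandstone outline (columns 222–323) and square to it. It needs 6 mm sideways, then lowering.

play_rows --pt "-0.004 0.003 -0.001 -0.003 0.002 0.001 0.03" --pt "-0.002 0.006 0 -0.003 0.001 0.001 0.03" --pt "0 0.005 0 0 0 0 0.03" --pt "0 0.002 0 0 0 0 0.03" --pt "0 0 0 0 0 0 0.03" --pt "0 0 0 0 0 0 0.03"

```text
clock: 34.2
position: [681.4, -160.3, 7.9]
ee_rot: [0.478, 0.522, -0.521, -0.477]
contact_force: [-0.7, -0.6, -1.8]
gripper_width: 38.8
```

```bash
python3 p.py 680.8 -159 5.6 95.1 30
```

```text
t 34.2 at [ 681.4 -160.3    7.9] yaw 95.1 w 38.8 F [-0.7 -0.6 -1.8] j6 -1.48 n 1 turn [ 0.002 -0.     0.   ] y1 95.1
per row first: [0.0014 0.0023 0.0005] turn/row [ 0.002 -0.     0.   ]
```

play_rows --pt "0.001 0.002 0 0 0 0 0.03" --pt "0 0.002 0 0 0 0 0.03" --pt "0 0.001 0 0 0 0 0.03"

```text
clock: 34.5
position: [681.8, -159.2, 5.8]
ee_rot: [0.478, 0.522, -0.521, -0.476]
contact_force: [-1.4, -0.2, 0.6]
gripper_width: 39.0
```

Contact. Release and rise.

play_rows --pt "0 0 0 0 0 0 0.042" --pt "0 0 0 0 0 0 0.05" --pt "0 0 0 0 0 0 0.054" --pt "0 0 0 0 0 0 0.054" --pt "0 -0.01 0 0 0 0 0.054" --pt "0 -0.025 0 0 0 0 0.054" --pt "0 -0.035 0 0 0 0 0.06" --pt "0 -0.04 0 0 0 0 0.07" --pt "0 -0.04 0 0 0 0 0.07" --pt "0 -0.03 0 0 0 0 0.07"

```text
clock: 35.5
position: [679.4, -159.0, 189.0]
ee_rot: [-0.476, -0.52, 0.524, 0.479]
contact_force: [0.9, -0.3, 0.4]
gripper_width: 70.5
```

play_rows --pt "0 -0.02 0.02 0 0 0 0.07" --pt "0 -0.01 0.035 0 0 0 0.07" --pt "0 0 0.04 0 0 0 0.07" --pt "0 0 0.04 0 0 0 0.07" --pt "0 0 0.04 0 0 0 0.07" --pt "0 0 0.02 0 0 0 0.07" --pt "0 0 0 0 0 0 0.07" --pt "0 0 0 0 0 0 0.07"

```text
clock: 36.3
position: [481.7, -178.0, 233.3]
ee_rot: [0.483, 0.526, -0.519, -0.471]
contact_force: [-0.0, -0.6, -0.1]
gripper_width: 69.7
```

```bash
python3 -c "
from h import *
s=read_state();print(s['clock'],np.round(s['position']),s['contact_force'])
t=grab('top','t9');d=grab('scene','s9')
cv2.imwrite('pics/f.png',np.hstack([cv2.resize(t['color'][110:290,85:445],(520,260)),cv2.resize(d['color'][70:400,80:430],(276,260))])[:,:,::-1])
print('disc px',0)"; for a in "329 160 24 sand" "121 216 24 brick" "415 211 18 slate"; do python3 spec.py t9 $a 34|head -1; done
```

```text
36.3 [ 482. -178.  233.] [-0.0471456  -0.62344227 -0.10959381]
disc px 0
sand [ 680.  -155.8] [62.8 41.1] ang 4.3 cam [ 432.   -2. 1213.]
brick [530.8 404.4] [45.5 59.3] ang -22.1 cam [ 432.   -2. 1213.]
slate [ 557.2 -361.8] [62.3 18.7] ang 63.1 cam [ 432.   -2. 1213.]
```

View pics/f.png

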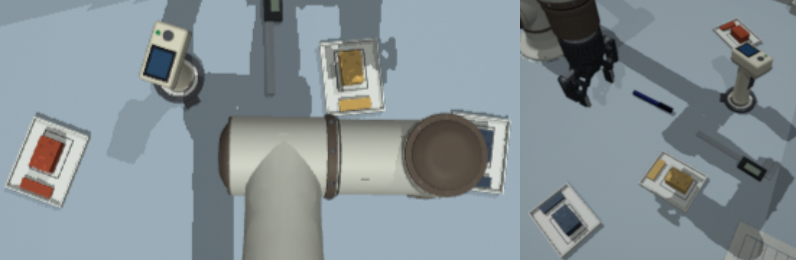

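The final picture shows all three specimens in their own trays, the colorimeter upright in its base, and the pen and caliper in place. The gripper is clear, so I'm handing in.

```bash
python3 -c "
from h import *
print(job_done())"
```

```text
the job is handed in; nothing more can be done
None
```

The measuring table is cleared and the job is handed in at about 36 s of the 106 s allowed; no verdict came back. I parked the colorimeter on its calibration base first, then laid the slate, brick and sandstone specimens in their own trays. Each was lowered to or very near the floor before release.

| Item | Last check |
|---|---|
| Colorimeter | Upright, foot about 2 mm from the disc centre (judged by eye from the scene camera before release); still standing upright in the final picture |
| Slate | Near edge about 1 mm from where it should be, from the wrist camera |
| Brick | About 3 mm from centre, within 1° |
| Sandstone | About 3 mm from centre, within 1° |

- **Brick and sandstone:** the figures come from the final top view. The brick's wrist reading also put it about 3 mm off, but in a different direction.
- **Failed check:** the final top-view check of slate gave no usable number, because the arm hid the tray. The final scene picture shows it in place.
- **Pen and caliper:** they look unmoved in the final picture, but I did not measure them again at the end.

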